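# Fetch the boxed-in pot from the supply tray and weigh it

### The job

The small pot at the back of the wooden supply tray is boxed in by the three tall containers: first stand all three of them together on the cardboard drip sheet, then set the pot in the middle of the scale's round pan. Then put each tall container back upright on the very spot in the tray where it stood before. Keep everything you carry upright, and do not disturb the flat tin and the roll of tape that stay in the tray.

Things in the scene. Friction and masses are not known exactly. Their poses are not given: they have to be found in the camera images.
- tray: Open pine tray fixed to the bench, outside 190 (x) by 260 (y) mm; walls 10 mm thick, top edge 50 mm above the bench; floor 8 mm thick. Origin: centre of its underside; z up, +x to its back (away from the robot, within 0.3 rad). One tall container stands before the pot (tray x about -23, y 0 mm), one at each side (x 45, y +68 and -68 mm); which stands where is shuffled.
- spray_can: Round aluminium spray can with paper label and grey round cap: 65 mm diameter, 175 mm tall overall; the cap, 53 mm diameter, is the part from 134 to 175 mm. About 0.33 kg. Origin: centre of its underside; z is up.
- square_tin: Square steel solvent tin, 60 by 60 mm (sides along its x and y axes), 140 mm tall, with a black screw cap of 30 mm diameter and 18 mm height on the middle of its top. About 0.4 kg. Origin: centre of its underside; z is up. At the start its sides lie within 0.15 rad of the tray's.
- bottle: Round white plastic bottle, 60 mm diameter up to 100 mm, then sloping shoulders to a 30 mm neck; black screw cap of 38 mm diameter from 136 to 165 mm (its top). About 0.33 kg. Origin: centre of its underside; z is up.
- pot: Small low round pot, all white with a flat lid of the same width: 50 mm diameter, 45 mm tall. About 0.12 kg. It stands at the back of the tray (tray x about 45, y about 0 mm), with about 10 to 17 mm between it and each tall container. Origin: centre of its underside; z is up.
- flat_tin: Flat round steel tin, 68 mm diameter, 24 mm tall, in one of the tray's front corners (tray x about -45, y about 82 mm to either side). To be left where it is. Origin: centre of its underside.
- tape_roll: Roll of paper tape lying flat, 68 mm outside and 48 mm inside diameter, 25 mm tall, in the tray's other front corner. To be left where it is. Origin: centre of its underside.
- drip_sheet: Flat brown sheet of cardboard fixed to the bench at one side of the tray (left or right), 260 (x) by 200 (y) mm, 4 mm thick. Origin: centre of its underside, on the bench; its z is up.
- scale: Grey bench scale fixed on the other side of the tray, housing 190 by 170 mm and 38 mm high with the display towards the robot. Origin: on the bench, exactly under the centre of its round steel pan; the pan is 130 mm in diameter, flat, and its top is 55 mm above the origin.
There are look-alikes about, which are no part of the job. What is meant by the pot is not turquoise, and is the larger of those in its own colour.

How it is judged:
On the way, in this order (a step that is already met when the one before it is completed fails the run):
1. the spray can, the square tin and the bottle all stand upright and released on the drip sheet together (x of spray_can in the frame of drip_sheet between -0.13 and 0.13 m and y of spray_can in the frame of drip_sheet between -0.1 and 0.1 m and z of each of spray_can, square_tin, bottle in the frame of drip_sheet below 0.009 m and angle between each of spray_can, square_tin, bottle's own z axis and vertical below 0.1 rad and contact force between the fingers and spray_can below 0.1 N and x of square_tin in the frame of drip_sheet between -0.13 and 0.13 m and y of square_tin in the frame of drip_sheet between -0.1 and 0.1 m and contact force between the fingers and square_tin below 0.1 N and x of bottle in the frame of drip_sheet between -0.13 and 0.13 m and y of bottle in the frame of drip_sheet between -0.1 and 0.1 m and contact force between the fingers and bottle below 0.1 N), for 0.2 s.
2. the pot stands released in the middle of the scale's pan, the three tall containers still on the drip sheet (all of step 1 and horizontal distance between pot and scale below 0.015 m and z of pot in the frame of scale between 0.05 and 0.06 m and angle between pot's own z axis and vertical below 0.1 rad and contact force between the fingers and pot below 0.1 N and linear speed of pot below 0.02 m/s), for 0.2 s.
At the end, for the whole second after the job is handed in: The pot stands upright on the scale's pan, its axis within 15 mm of the pan's centre, and the spray can, the square tin and the bottle each stand upright within 15 mm of where they stood at the start; all are released and at rest (horizontal distance between pot and scale below 0.015 m and z of pot in the frame of scale between 0.05 and 0.06 m and angle between each of pot, spray_can, square_tin, bottle's own z axis and vertical below 0.1 rad and contact force between the fingers and pot below 0.1 N and linear speed of each of pot, spray_can, square_tin, bottle below 0.02 m/s and distance of each of spray_can, square_tin, bottle from where it was at the start of the episode below 0.015 m and contact force between the fingers and spray_can below 0.1 N and contact force between the fingers and square_tin below 0.1 N and contact force between the fingers and bottle below 0.1 N); the robot touches nothing.
It fails at once if the flat tin or the roll of tape is moved more than 15 mm (distance of any of flat_tin, tape_roll from where it was at the start of the episode above 0.015 m).
It fails at once if a container or the pot is tipped by more than about 35 degrees (angle between any of spray_can, square_tin, bottle, pot's own z axis and vertical above 0.6 rad).
It also fails if it takes over 128 s, if anything falls off the work surface, if the arm or the gripper's body presses on something with over 40 N, if the wrist force passes 120 N, or if a joint passes its speed limit or range.

### The arm

A 6-joint arm with a two-finger parallel gripper is mounted at the origin on the work surface. World frame = base frame: x ahead of the robot, y to its left, z up, the work surface at z = 0. Lengths are in m, angles in rad, forces in N, time in s.
With the tool pointing down it reaches from about 0.15 to 0.775 m from the base axis. Payload 6.1 kg.
Tool frame: the origin (TCP) lies between the finger pads; the fingertips stand 25 mm ahead of it and the grasp point (between the pads) lies 6 mm ahead of it (bot.finger_overhang is the distance from the TCP to the fingertips, in m); z points along the fingers, y is the line along which they close (so a half turn about z gives the same grasp; the last joint's range is limited). The gripper opens to 85 mm and grips with 20 to 120 N. Pads are 22 mm wide; open, the fingers measure 114 mm over their backs; the gripper's body (76 mm by 85 mm) begins 54 mm behind the grasp point. The pads swing forward as they close: fully open they stand 13 mm farther back than shut.
Start: joints at [-1.252, 0.126, -0.04, 1.405, 0, 1.571], TCP at [0.165, -0.499, 0.256] pointing down, gripper open.
Joint ranges: [-2.72, 2.72], [-0.95, 1.95], [-1.27, 1.35], [-1.78, 2.02], [-1.46, 1.47], [-3.14, 3.14]. Speed limits (rad/s): [2.39, 2.39, 3.01, 3.14, 3.14, 3.14].

### API

Orientations are given as a unit quaternion [x, y, z, w].
In Python, from bench import telemetry, eyes, bot gives the robot as it stands. The module is installed in compiled form; this text tells all that it offers.
- The arm moves only by the tool carry_out, never from a script. Its argument "targets" is a list of rows, each an object of numbers: "dx", "dy", "dz": the shift along the world's x, y, z in mm; "rx", "ry", "rz": the turn, a rotation vector about the world's x, y, z in rad; "jaw": the gripper's target within -1 to 1 (shut at 1, half-way at 0, fully open at -1). A call has 1 to 8 rows; each row shifts and turns the commanded pose from where the row before left it; what a row does not reach is not made up. A row lasts 1/10 s, in which the tool goes at most 50 mm and 8.59 degrees, less where a joint would pass 70% of its speed; a pose out of reach is approached as far as the arm can. A call with a gripper value outside its range is refused whole. The fingers move at their own pace and stop on an object; "grip_force" is the grip in N (left out, the last holds). Time passes only in rows, so rows that do not move let the fingers close. It gives the time, the measured TCP pose, the force, the opening and the grip force at its end, in the units of the state.
- telemetry.state(): the state, without advancing time (a new reading comes with each control period).
- eyes.read_camera(name): name is "scene" or "top" or "wrist"; returns a dict with "pixels" (400x640x3 uint8, blue, green, red), "range_z" (400x640 float32, m along the optical axis (not along the pixel's ray), 0 where there is no reading), "fx", "fy", "cx", "cy" (pixels), "origin" and "rotation" of the camera in the world. Camera axes: x right, y down, z forward; pixel columns grow to the right and rows downward; lengths in m; the calibration is good to about 2 mm. A picture is of the moment at which its call begins.
- bot.close_job(): hands the job in; it is judged then, once.
The state is a dict: "t": time; "q": joint angles; "dq": joint speeds; "effort": joint torques, N m; "tool_pos": TCP position; "tcp_rot": TCP orientation; "ft_force": force on the tool from outside, world axes, zero at the start; "ft_torque": the same for the moment, N m; "finger_gap": opening from 0.0 (shut) to 1.0 (fully open); "gripper_force": force on a finger pad.
Only numpy, scipy, OpenCV 4.12 (cv2) and the standard library are available. Lean on these libraries where they do the work, as an engineer would, in place of code of your own. Each camera call takes 0.05 s, during which the arm holds its last target. There are 200 camera calls.

## Working session

There is one attempt and no reset: what is moved stays moved. The work goes in short steps, Python scripts to look and compute and a tool call to move; the robot and the scene stay as the last step left them, time stands still between calls to the robot, and variables do not carry over. Pictures are saved under pics/ and viewed, at most 14 in all, crops included, and the job is handed in when it is done.

Besides the shell and the picture viewer there is one more tool, called as a command line: name --argument value ..., lists and objects as JSON in quotes. carry_out: Moves the arm, as the interface text tells. Its arguments: {"type":"object","properties":{"targets":{"type":"array"},"grip_force":{"type":"number"}},"required":["targets"]}

```bash
mkdir -p pics
cat > h.py <<'E'
from bench import telemetry, eyes, bot
import numpy as np, cv2
def cam(n):
    c=eyes.read_camera(n); R=np.array(c['rotation']).reshape(-1)
    if R.size==4:
        from scipy.spatial.transform import Rotation as Q; R=Q.from_quat(R).as_matrix()
    c['R']=R.reshape(3,3); c['o']=np.array(c['origin']); 
    d=c['range_z']; v,u=np.mgrid[:400,:640]
    p=np.stack([(u-c['cx'])/c['fx']*d,(v-c['cy'])/c['fy']*d,d],-1)
    c['P']=p@c['R'].T+c['o']; c['P'][d==0]=np.nan
    return c
E
python3 - <<'E'
from h import *
for n in ('top','scene'):
    c=cam(n); cv2.imwrite(f'pics/{n}.png',c['pixels']); np.savez(f'{n}.npz',P=c['P'],im=c['pixels']); print(n,c['o'],c['R'].round(3).tolist(),c['fx'])
s=telemetry.state(); print(s['tool_pos'],s['tcp_rot'],s['t'])
E
```

```text
top [ 0.36319825 -0.02009324  1.11715636] [[0.134, -0.966, 0.222], [-0.991, -0.131, 0.029], [0.002, -0.224, -0.975]] 514.8698060376162
scene [0.91134913 0.41261211 0.67940503] [[-0.825, 0.428, -0.369], [0.565, 0.64, -0.521], [0.013, -0.638, -0.77]] 396.255347230055
[ 0.16443162 -0.4982283   0.25557342] [ 9.87324243e-01  1.58714474e-01 -1.17543196e-04 -7.35643443e-04] 0.1
```

View pics/top.png

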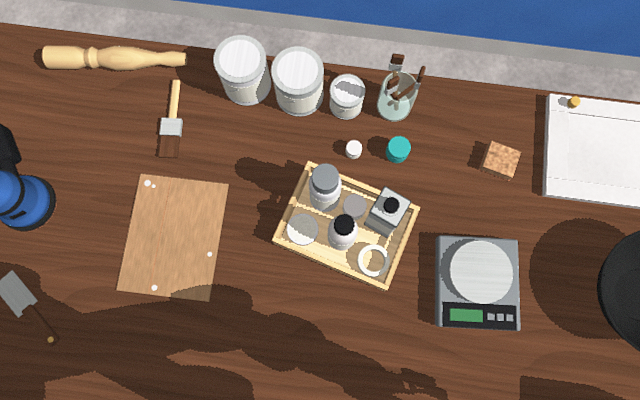

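View pics/scene.png

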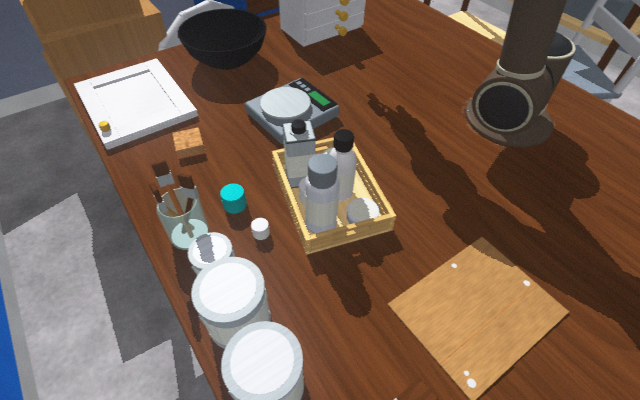

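The top image shows the tray centred near (347,225). The spray can is back-left at (325,180), the bottle in front at (343,230) and the square tin back-right at (390,207). The sheet is on the left at (175,237) and the scale pan on the right at (481,272).
Pot candidates are the white disc in the tray (355,207), the small white one (353,149) and the turquoise one (398,149). The one in the tray fits, because it is white and larger than (353,149). I'll confirm that in a crop.

Run:
```python
from h import *
z=np.load('top.npz');P=z['P'];im=z['im']
cv2.imwrite('pics/crop.png',cv2.resize(im[130:300,260:430],None,fx=3.5,fy=3.5,interpolation=cv2.INTER_CUBIC))
def at(u,v): print((u,v),P[v,u].round(4))
for p in [(325,172),(343,224),(391,205),(355,207),(353,147),(398,145),(303,228),(481,272),(175,237),(142,176),(227,184),(210,299),(118,290),(347,262),(441,240)]: at(*p)
def blob(n,u0,v0,r,lo,hi):
    w=P[v0-r:v0+r+1,u0-r:u0+r+1].reshape(-1,3); m=w[(w[:,2]>lo)&(w[:,2]<hi)]
    (c,rad)=cv2.minEnclosingCircle(m[:,:2].astype(np.float32))
    print(n,len(m),'mean',m.mean(0).round(4),'circ',np.round(c,4),'r',round(rad,4),'mid',((m.max(0)+m.min(0))/2).round(4))
    return m
blob('spray',325,172,22,.177,.2)
blob('bottle',343,224,18,.165,.185)
blob('tincap',391,205,16,.158,.18)
m=blob('tintop',391,207,32,.142,.153); r=cv2.minAreaRect((m[:,:2]*1000).astype(np.float32)); print(r)
blob('pot',355,207,18,.047,.058)
blob('white',353,149,14,.01,.08); blob('turq',398,149,17,.01,.08)
blob('pan',481,272,45,.051,.06)
m=blob('traytop',347,225,80,.046,.053); print(cv2.minAreaRect((m[:,:2]*1000).astype(np.float32)))
m=blob('sheet',173,237,68,.0025,.008); print(cv2.minAreaRect((m[:,:2]*1000).astype(np.float32)))
```

```text
(325, 172) [0.6287 0.0071 0.1834]
(343, 224) [ 0.5367 -0.0391  0.1722]
(391, 205) [ 0.5863 -0.1246  0.1659]
(355, 207) [ 0.5985 -0.0621  0.052 ]
(353, 147) [ 0.7375 -0.0423  0.0309]
(398, 145) [ 0.75   -0.1389  0.0464]
(303, 228) [0.542  0.0415 0.0343]
(481, 272) [ 0.4971 -0.3341  0.0561]
(175, 237) [0.4897 0.3166 0.005 ]
(142, 176) [0.6153 0.4174 0.0037]
(227, 184) [0.6226 0.2254 0.0044]
(210, 299) [0.3693 0.2178 0.001 ]
(118, 290) [0.3615 0.4138 0.0064]
(347, 262) [ 0.4854 -0.0612  0.0113]
(441, 240) [ 0.5552 -0.2513  0.0381]
spray 591 mean [0.6199 0.0055 0.1826] circ [0.621  0.0051] r 0.0269 mid [0.6208 0.0055 0.1822]
bottle 333 mean [ 0.5371 -0.0413  0.1726] circ [ 0.5372 -0.0412] r 0.0196 mid [ 0.5375 -0.041   0.1719]
tincap 197 mean [ 0.587  -0.1253  0.1656] circ [ 0.5877 -0.1258] r 0.0151 mid [ 0.5878 -0.1258  0.1649]
tintop 766 mean [ 0.5862 -0.1253  0.148 ] circ [ 0.5878 -0.1248] r 0.0423 mid [ 0.588  -0.1261  0.1479]
((587.927490234375, -125.76237487792969), (61.13364028930664, 61.45429611206055), 66.64307403564453)
pot 458 mean [ 0.6033 -0.0633  0.0527] circ [ 0.601  -0.0716] r 0.0488 mid [ 0.6039 -0.0634  0.0525]
white 232 mean [ 0.7342 -0.0444  0.0288] circ [ 0.7362 -0.0446] r 0.0186 mid [ 0.736  -0.0444  0.023 ]
turq 498 mean [ 0.743  -0.1408  0.0409] circ [ 0.7476 -0.1411] r 0.0264 mid [ 0.747  -0.1418  0.0305]
pan 3076 mean [ 0.4974 -0.3342  0.0552] circ [ 0.4985 -0.3345] r 0.0655 mid [ 0.4986 -0.3343  0.0555]
traytop 1953 mean [ 0.5591 -0.0507  0.0498] circ [ 0.5988 -0.0609] r 0.1851 mid [ 0.5944 -0.0496  0.0495]
((619.0423583984375, -64.82760620117188), (260.1786193847656, 311.45849609375), 74.34933471679688)
sheet 7677 mean [0.4881 0.3183 0.0044] circ [0.4938 0.3264] r 0.2151 mid [0.4947 0.3264 0.0052]
((492.96514892578125, 326.2838439941406), (307.3692932128906, 306.0002746582031), 9.471710205078125)
```

View pics/crop.png

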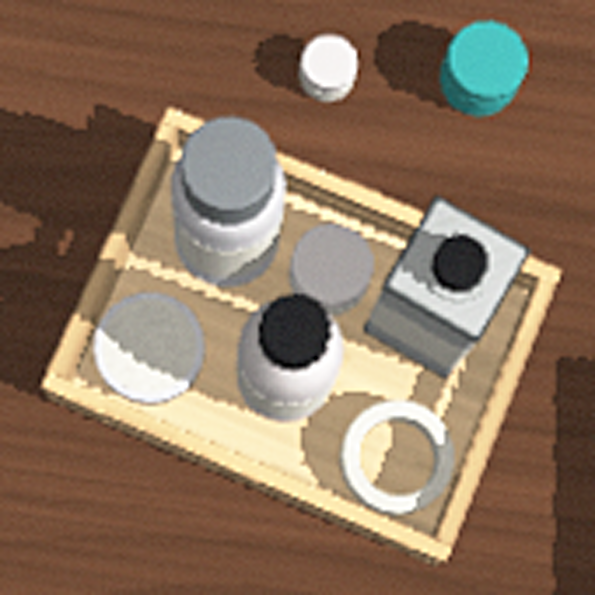

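The crop confirms the pot: the larger white lidded disc at crop (332,265), boxed in by the three tall containers. The small white jar at (329,65) and the turquoise one at (486,65) are the look-alikes. I'll use one tool yaw throughout, with the closing axis at 1.163 rad so it lines up with the tin's sides.

carry_out --targets '[{"dx": 28, "dy": 31, "rz": 0.149, "jaw": -1}, {"dx": 28, "dy": 31, "rz": 0.149, "jaw": -1}, {"dx": 28, "dy": 31, "rz": 0.149, "jaw": -1}, {"dx": 28, "dy": 31, "rz": 0.149, "jaw": -1}, {"dx": 28, "dy": 31, "rz": 0.149, "jaw": -1}, {"dx": 28, "dy": 31, "rz": 0.149, "jaw": -1}, {"dx": 28, "dy": 31, "rz": 0.149, "jaw": -1}, {"dx": 28, "dy": 31, "rz": 0.149, "jaw": -1}]' --grip_force 60

```text
invalid input
```

carry_out --targets '[{"dx": 28, "dy": 31, "rz": 0.149, "jaw": -1}, {"dx": 28, "dy": 31, "rz": 0.149, "jaw": -1}, {"dx": 28, "dy": 31, "rz": 0.149, "jaw": -1}, {"dx": 28, "dy": 31, "rz": 0.149, "jaw": -1}, {"dx": 28, "dy": 31, "rz": 0.149, "jaw": -1}, {"dx": 28, "dy": 31, "rz": 0.149, "jaw": -1}, {"dx": 28, "dy": 31, "rz": 0.149, "jaw": -1}, {"dx": 0, "jaw": -1}]'

```text
invalid input
```

```bash
cat >> h.py <<'E'
from scipy.spatial.transform import Rotation as Q
def st():
    s=telemetry.state(); R=Q.from_quat(s['tcp_rot']).as_matrix()
    print('t',s['t'],'p',np.round(np.array(s['tool_pos'])*1000,1),'psi',round(np.arctan2(R[1,1],R[0,1]),4),'zax',R[:,2].round(3),'q',np.round(s['q'],2),'gap',s['finger_gap'],'F',np.round(s['ft_force'],1),s['gripper_force'])
E
python3 -c "
from h import *
st()"
```

```text
t 0.1 p [ 164.4 -498.2  255.6] psi -1.252 zax [-0.     0.001 -1.   ] q [-1.25  0.13 -0.04  1.41  0.    1.57] gap 1.0013560535835497 F [ 0.7 -0.2  0.2] 0.0
```

carry_out --targets '[{"dx": 28, "dy": 31, "dz": 0, "rx": 0, "ry": 0, "rz": 0.149, "jaw": -1}]' --grip_force 60

```text
t: 0.2
tool_pos: [0.1911, -0.4692, 0.2551]
tcp_rot: [0.973, 0.231, -0.001, -0.0]
ft_force: [1.1, 0.3, 0.6]
finger_gap: 0.999
gripper_force: 0.0
```

carry_out --targets '[{"dx": 28, "dy": 31, "dz": 0, "rx": 0, "ry": 0, "rz": 0.149, "jaw": -1}, {"dx": 28, "dy": 31, "dz": 0, "rx": 0, "ry": 0, "rz": 0.149, "jaw": -1}, {"dx": 28, "dy": 31, "dz": 0, "rx": 0, "ry": 0, "rz": 0.149, "jaw": -1}, {"dx": 28, "dy": 31, "dz": 0, "rx": 0, "ry": 0, "rz": 0.149, "jaw": -1}, {"dx": 28, "dy": 31, "dz": 0, "rx": 0, "ry": 0, "rz": 0.149, "jaw": -1}, {"dx": 28, "dy": 31, "dz": 0, "rx": 0, "ry": 0, "rz": 0.149, "jaw": -1}, {"dx": 28, "dy": 31, "dz": 0, "rx": 0, "ry": 0, "rz": 0.149, "jaw": -1}, {"dx": 28, "dy": 31, "dz": 0, "rx": 0, "ry": 0, "rz": 0.149, "jaw": -1}]'

```text
t: 1.0
tool_pos: [0.4173, -0.218, 0.2561]
tcp_rot: [0.673, 0.74, -0.0, -0.0]
ft_force: [0.7, -0.5, -0.1]
finger_gap: 1.0
gripper_force: 0.0
```

carry_out --targets '[{"dx": 28, "dy": 31, "dz": 0, "rx": 0, "ry": 0, "rz": 0.149, "jaw": -1}, {"dx": 28, "dy": 31, "dz": 0, "rx": 0, "ry": 0, "rz": 0.149, "jaw": -1}, {"dx": 28, "dy": 31, "dz": 0, "rx": 0, "ry": 0, "rz": 0.149, "jaw": -1}, {"dx": 28, "dy": 31, "dz": 0, "rx": 0, "ry": 0, "rz": 0.149, "jaw": -1}, {"dx": 28, "dy": 31, "dz": 0, "rx": 0, "ry": 0, "rz": 0.149, "jaw": -1}, {"dx": 28, "dy": 31, "dz": 0, "rx": 0, "ry": 0, "rz": 0.149, "jaw": -1}, {"dx": 28, "dy": 31, "dz": 0, "rx": 0, "ry": 0, "rz": 0.149, "jaw": -1}, {"dx": 8, "dy": 7, "dz": 0, "rx": 0, "ry": 0, "rz": 0.03, "jaw": -1}]'

```text
t: 1.8
tool_pos: [0.6223, 0.0076, 0.2547]
tcp_rot: [0.2, 0.98, 0.0, -0.001]
ft_force: [-0.4, -0.3, -0.0]
finger_gap: 0.995
gripper_force: 0.0
```

carry_out --targets '[{"dx": 0, "dy": 0, "dz": 0, "rx": 0, "ry": 0, "rz": 0, "jaw": -1}, {"dx": 0, "dy": 0, "dz": 0, "rx": 0, "ry": 0, "rz": 0, "jaw": -1}]'

```text
t: 2.0
tool_pos: [0.6199, 0.0038, 0.2559]
tcp_rot: [0.204, 0.979, -0.0, -0.001]
ft_force: [0.2, -0.4, 0.0]
finger_gap: 0.999
gripper_force: 0.0
```

```bash
python3 -c "
from h import *
st()
c=cam('wrist'); cv2.imwrite('pics/w1.png',c['pixels']); P=c['P']; print(c['o'])
def top(x,y,r,lo,hi):
    m=P[(np.hypot(P[...,0]-x,P[...,1]-y)<r)&(P[...,2]>lo)&(P[...,2]<hi)]
    if len(m): print(len(m),m.mean(0).round(4),((m.max(0)+m.min(0))/2).round(4))
top(.621,.005,.04,.175,.195);top(.537,-.041,.03,.165,.185);top(.588,-.126,.03,.16,.175);top(.604,-.063,.035,.048,.058)
"
```

```text
t 2.0 p [619.9   3.8 255.9] psi 1.1602 zax [-0.001 -0.    -1.   ] q [ 0.01  0.31  0.19  1.45 -0.    0.42] gap 0.9990527925903981 F [ 0.2 -0.4  0. ] 0.0
[0.55220958 0.032914   0.37331163]
4120 [0.6198 0.009  0.1824] [0.6213 0.0083 0.1799]
2584 [ 0.5384 -0.0374  0.1722] [ 0.5386 -0.038   0.1698]
1135 [ 0.588  -0.1212  0.165 ] [ 0.5883 -0.1228  0.1638]
1525 [ 0.6021 -0.0591  0.0525] [ 0.6025 -0.0656  0.053 ]
```

carry_out --targets '[{"dx": 1, "dy": 3, "dz": -25, "rx": 0, "ry": 0, "rz": 0, "jaw": -1}, {"dx": 0, "dy": 0, "dz": -30, "rx": 0, "ry": 0, "rz": 0, "jaw": -1}, {"dx": 0, "dy": 0, "dz": -20, "rx": 0, "ry": 0, "rz": 0, "jaw": -1}, {"dx": 0, "dy": 0, "dz": -10, "rx": 0, "ry": 0, "rz": 0, "jaw": -1}, {"dx": 0, "dy": 0, "dz": 0, "rx": 0, "ry": 0, "rz": 0, "jaw": -1}, {"dx": 0, "dy": 0, "dz": 0, "rx": 0, "ry": 0, "rz": 0, "jaw": 0.2}, {"dx": 0, "dy": 0, "dz": 0, "rx": 0, "ry": 0, "rz": 0, "jaw": 0.5}, {"dx": 0, "dy": 0, "dz": 0, "rx": 0, "ry": 0, "rz": 0, "jaw": 0.8}]'

```text
t: 2.85
tool_pos: [0.6225, 0.0075, 0.1733]
tcp_rot: [0.203, 0.979, 0.0, 0.002]
ft_force: [0.1, 1.1, 5.1]
finger_gap: 0.605
gripper_force: 62.9
```

carry_out --targets '[{"dx": 0, "dy": 0, "dz": 0, "rx": 0, "ry": 0, "rz": 0, "jaw": 0.8}, {"dx": 0, "dy": 0, "dz": 0, "rx": 0, "ry": 0, "rz": 0, "jaw": 0.8}, {"dx": 0, "dy": 0, "dz": 0, "rx": 0, "ry": 0, "rz": 0, "jaw": 0.8}]'

```text
t: 3.15
tool_pos: [0.6225, 0.0075, 0.1732]
tcp_rot: [0.203, 0.979, 0.0, 0.002]
ft_force: [0.0, -0.2, 6.9]
finger_gap: 0.605
gripper_force: 63.1
```

```bash
python3 -c "
from h import *
st()"
```

```text
t 3.15 p [622.5   7.5 173.2] psi 1.1621 zax [ 0.003 -0.    -1.   ] q [ 0.01  0.32  0.02  1.27 -0.    0.42] gap 0.6046574203869757 F [ 0.  -0.2  6.9] 63.1053900718689
```

carry_out --targets '[{"dx": 0, "dy": 0, "dz": 10, "rx": 0, "ry": 0, "rz": 0, "jaw": 0.8}, {"dx": 0, "dy": 0, "dz": 20, "rx": 0, "ry": 0, "rz": 0, "jaw": 0.8}, {"dx": 0, "dy": 0, "dz": 25, "rx": 0, "ry": 0, "rz": 0, "jaw": 0.8}, {"dx": 0, "dy": 0, "dz": 25, "rx": 0, "ry": 0, "rz": 0, "jaw": 0.8}, {"dx": -2, "dy": 12, "dz": 0, "rx": 0, "ry": 0, "rz": 0, "jaw": 0.8}, {"dx": -4, "dy": 28, "dz": 0, "rx": 0, "ry": 0, "rz": 0, "jaw": 0.8}, {"dx": -4, "dy": 35, "dz": 0, "rx": 0, "ry": 0, "rz": 0, "jaw": 0.8}, {"dx": -4, "dy": 35, "dz": 0, "rx": 0, "ry": 0, "rz": 0, "jaw": 0.8}]'

```text
t: 3.95
tool_pos: [0.6067, 0.119, 0.2498]
tcp_rot: [0.203, 0.979, -0.0, -0.001]
ft_force: [1.4, 0.5, -1.8]
finger_gap: 0.606
gripper_force: 63.3
```

carry_out --targets '[{"dx": -4, "dy": 35, "dz": 0, "rx": 0, "ry": 0, "rz": 0, "jaw": 0.8}, {"dx": -4, "dy": 35, "dz": 0, "rx": 0, "ry": 0, "rz": 0, "jaw": 0.8}, {"dx": -5, "dy": 35, "dz": 0, "rx": 0, "ry": 0, "rz": 0, "jaw": 0.8}, {"dx": -5, "dy": 35, "dz": 0, "rx": 0, "ry": 0, "rz": 0, "jaw": 0.8}, {"dx": -5, "dy": 30, "dz": 0, "rx": 0, "ry": 0, "rz": 0, "jaw": 0.8}, {"dx": -3, "dy": 20, "dz": 0, "rx": 0, "ry": 0, "rz": 0, "jaw": 0.8}, {"dx": -2, "dy": 12, "dz": 0, "rx": 0, "ry": 0, "rz": 0, "jaw": 0.8}, {"dx": 0, "dy": 0, "dz": -20, "rx": 0, "ry": 0, "rz": 0, "jaw": 0.8}]'

```text
t: 4.75
tool_pos: [0.5799, 0.3216, 0.233]
tcp_rot: [0.202, 0.979, 0.001, 0.001]
ft_force: [0.9, 1.3, -2.4]
finger_gap: 0.602
gripper_force: 63.5
```

carry_out --targets '[{"dx": 0, "dy": 0, "dz": -30, "rx": 0, "ry": 0, "rz": 0, "jaw": 0.8}, {"dx": 0, "dy": 0, "dz": -15, "rx": 0, "ry": 0, "rz": 0, "jaw": 0.8}, {"dx": 0, "dy": 0, "dz": 0, "rx": 0, "ry": 0, "rz": 0, "jaw": 0.8}, {"dx": 0, "dy": 0, "dz": 0, "rx": 0, "ry": 0, "rz": 0, "jaw": 0.8}]'

```text
t: 5.15
tool_pos: [0.5796, 0.3189, 0.1864]
tcp_rot: [0.203, 0.979, -0.0, -0.0]
ft_force: [0.2, 0.5, -2.5]
finger_gap: 0.603
gripper_force: 63.6
```

```bash
python3 -c "
from h import *
st()"
```

```text
t 5.15 p [579.6 318.9 186.4] psi 1.1612 zax [-0. -0. -1.] q [ 0.5   0.39  0.16  1.33 -0.    0.91] gap 0.603460902417652 F [ 0.2  0.5 -2.5] 63.58625292778015
```

carry_out --targets '[{"dx": 0, "dy": 0, "dz": -10, "rx": 0, "ry": 0, "rz": 0, "jaw": 0.8}, {"dx": 0, "dy": 0, "dz": -5, "rx": 0, "ry": 0, "rz": 0, "jaw": 0.8}, {"dx": 0, "dy": 0, "dz": -2, "rx": 0, "ry": 0, "rz": 0, "jaw": 0.8}, {"dx": 0, "dy": 0, "dz": 0, "rx": 0, "ry": 0, "rz": 0, "jaw": 0.8}]'

```text
t: 5.55
tool_pos: [0.5796, 0.3194, 0.1695]
tcp_rot: [0.203, 0.979, 0.0, 0.0]
ft_force: [-0.7, -0.6, -3.3]
finger_gap: 0.601
gripper_force: 63.6
```

```bash
python3 -c "
from h import *
st()"
```

```text
t 5.55 p [579.6 319.4 169.5] psi 1.1619 zax [ 0.  0. -1.] q [ 0.5   0.4   0.12  1.3  -0.    0.91] gap 0.600832184187253 F [-0.7 -0.6 -3.3] 63.601638078689575
```

carry_out --targets '[{"dx": 0, "dy": 0, "dz": -1, "rx": 0, "ry": 0, "rz": 0, "jaw": 0.8}, {"dx": 0, "dy": 0, "dz": 0, "rx": 0, "ry": 0, "rz": 0, "jaw": 0.2}, {"dx": 0, "dy": 0, "dz": 0, "rx": 0, "ry": 0, "rz": 0, "jaw": -0.5}, {"dx": 0, "dy": 0, "dz": 0, "rx": 0, "ry": 0, "rz": 0, "jaw": -1}, {"dx": 0, "dy": 0, "dz": 0, "rx": 0, "ry": 0, "rz": 0, "jaw": -1}, {"dx": 0, "dy": 0, "dz": 15, "rx": 0, "ry": 0, "rz": 0, "jaw": -1}, {"dx": 0, "dy": 0, "dz": 25, "rx": 0, "ry": 0, "rz": 0, "jaw": -1}, {"dx": 0, "dy": 0, "dz": 30, "rx": 0, "ry": 0, "rz": 0, "jaw": -1}]'

```text
t: 6.35
tool_pos: [0.579, 0.3192, 0.2378]
tcp_rot: [0.203, 0.979, -0.001, -0.001]
ft_force: [0.6, 0.4, 0.2]
finger_gap: 0.996
gripper_force: 0.0
```

carry_out --targets '[{"dx": -4, "dy": -30, "dz": 0, "rx": 0, "ry": 0, "rz": 0, "jaw": -1}, {"dx": -5, "dy": -45, "dz": 0, "rx": 0, "ry": 0, "rz": 0, "jaw": -1}, {"dx": -5, "dy": -45, "dz": 0, "rx": 0, "ry": 0, "rz": 0, "jaw": -1}, {"dx": -5, "dy": -45, "dz": 0, "rx": 0, "ry": 0, "rz": 0, "jaw": -1}, {"dx": -5, "dy": -45, "dz": 0, "rx": 0, "ry": 0, "rz": 0, "jaw": -1}, {"dx": -5, "dy": -45, "dz": 0, "rx": 0, "ry": 0, "rz": 0, "jaw": -1}, {"dx": -5, "dy": -45, "dz": 0, "rx": 0, "ry": 0, "rz": 0, "jaw": -1}, {"dx": -5, "dy": -40, "dz": 0, "rx": 0, "ry": 0, "rz": 0, "jaw": -1}]'

```text
t: 7.15
tool_pos: [0.5401, -0.0225, 0.2384]
tcp_rot: [0.203, 0.979, -0.0, 0.0]
ft_force: [0.4, 0.4, 0.3]
finger_gap: 0.998
gripper_force: 0.0
```

carry_out --targets '[{"dx": -3, "dy": -19, "dz": 0, "rx": 0, "ry": 0, "rz": 0, "jaw": -1}, {"dx": 0, "dy": 0, "dz": 0, "rx": 0, "ry": 0, "rz": 0, "jaw": -1}, {"dx": 0, "dy": 0, "dz": 0, "rx": 0, "ry": 0, "rz": 0, "jaw": -1}]'

```text
t: 7.45
tool_pos: [0.5376, -0.0397, 0.2383]
tcp_rot: [0.204, 0.979, 0.0, 0.0]
ft_force: [0.9, 1.0, 0.1]
finger_gap: 1.0
gripper_force: 0.0
```

```bash
python3 -c "
from h import *
st()
c=cam('top'); cv2.imwrite('pics/t2.png',c['pixels'][100:320,100:520])
"
```

```text
t 7.45 p [537.6 -39.7 238.3] psi 1.1609 zax [ 0.  0. -1.] q [-0.07  0.15 -0.05  1.37  0.    0.34] gap 0.9996507303401702 F [0.9 1.  0.1] 0.0
```

View pics/t2.png

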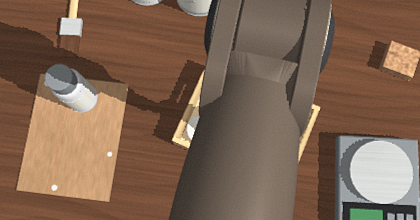

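The spray can stands on the sheet, with its cap at crop (62,78) and its base near (85,100). Next is the bottle.

carry_out --targets '[{"dx": 0, "dy": 0, "dz": -30, "rx": 0, "ry": 0, "rz": 0, "jaw": -1}, {"dx": 0, "dy": 0, "dz": -25, "rx": 0, "ry": 0, "rz": 0, "jaw": -1}, {"dx": 0, "dy": 0, "dz": -15, "rx": 0, "ry": 0, "rz": 0, "jaw": -1}, {"dx": 0, "dy": 0, "dz": -2, "rx": 0, "ry": 0, "rz": 0, "jaw": -1}, {"dx": 0, "dy": 0, "dz": 0, "rx": 0, "ry": 0, "rz": 0, "jaw": 0}, {"dx": 0, "dy": 0, "dz": 0, "rx": 0, "ry": 0, "rz": 0, "jaw": 0.4}, {"dx": 0, "dy": 0, "dz": 0, "rx": 0, "ry": 0, "rz": 0, "jaw": 0.8}, {"dx": 0, "dy": 0, "dz": 0, "rx": 0, "ry": 0, "rz": 0, "jaw": 0.9}]'

```text
t: 8.3
tool_pos: [0.5384, -0.0394, 0.1677]
tcp_rot: [0.203, 0.979, 0.0, 0.001]
ft_force: [-0.6, 1.7, 4.1]
finger_gap: 0.429
gripper_force: 60.1
```

carry_out --targets '[{"dx": 0, "dy": 0, "dz": 0, "rx": 0, "ry": 0, "rz": 0, "jaw": 0.9}, {"dx": 0, "dy": 0, "dz": 0, "rx": 0, "ry": 0, "rz": 0, "jaw": 0.9}, {"dx": 0, "dy": 0, "dz": 0, "rx": 0, "ry": 0, "rz": 0, "jaw": 0.9}]'

```text
t: 8.6
tool_pos: [0.5383, -0.0394, 0.1676]
tcp_rot: [0.203, 0.979, 0.0, 0.001]
ft_force: [0.7, 0.8, 5.2]
finger_gap: 0.428
gripper_force: 60.2
```

```bash
python3 -c "
from h import *
st()"
```

```text
t 8.6 p [538.3 -39.4 167.6] psi 1.162 zax [ 0.003  0.    -1.   ] q [-0.07  0.17 -0.19  1.22  0.    0.34] gap 0.4279174478310629 F [0.7 0.8 5.2] 60.23031413555145
```

carry_out --targets '[{"dx": 0, "dy": 0, "dz": 10, "rx": 0, "ry": 0, "rz": 0, "jaw": 0.9}, {"dx": 0, "dy": 0, "dz": 20, "rx": 0, "ry": 0, "rz": 0, "jaw": 0.9}, {"dx": 0, "dy": 0, "dz": 25, "rx": 0, "ry": 0, "rz": 0, "jaw": 0.9}, {"dx": 0, "dy": 0, "dz": 25, "rx": 0, "ry": 0, "rz": 0, "jaw": 0.9}, {"dx": -2, "dy": 15, "dz": 0, "rx": 0, "ry": 0, "rz": 0, "jaw": 0.9}, {"dx": -4, "dy": 30, "dz": 0, "rx": 0, "ry": 0, "rz": 0, "jaw": 0.9}, {"dx": -5, "dy": 40, "dz": 0, "rx": 0, "ry": 0, "rz": 0, "jaw": 0.9}, {"dx": -5, "dy": 40, "dz": 0, "rx": 0, "ry": 0, "rz": 0, "jaw": 0.9}]'

```text
t: 9.4
tool_pos: [0.5205, 0.0869, 0.245]
tcp_rot: [0.204, 0.979, -0.0, -0.001]
ft_force: [0.8, 0.2, -3.8]
finger_gap: 0.425
gripper_force: 60.7
```

carry_out --targets '[{"dx": -5, "dy": 40, "dz": 0, "rx": 0, "ry": 0, "rz": 0, "jaw": 0.9}, {"dx": -5, "dy": 40, "dz": 0, "rx": 0, "ry": 0, "rz": 0, "jaw": 0.9}, {"dx": -6, "dy": 40, "dz": 0, "rx": 0, "ry": 0, "rz": 0, "jaw": 0.9}, {"dx": -6, "dy": 40, "dz": 0, "rx": 0, "ry": 0, "rz": 0, "jaw": 0.9}, {"dx": -5, "dy": 35, "dz": 0, "rx": 0, "ry": 0, "rz": 0, "jaw": 0.9}, {"dx": -3, "dy": 25, "dz": 0, "rx": 0, "ry": 0, "rz": 0, "jaw": 0.9}, {"dx": -2, "dy": 15, "dz": 0, "rx": 0, "ry": 0, "rz": 0, "jaw": 0.9}, {"dx": 0, "dy": 0, "dz": -20, "rx": 0, "ry": 0, "rz": 0, "jaw": 0.9}]'

```text
t: 10.2
tool_pos: [0.4895, 0.3231, 0.2273]
tcp_rot: [0.202, 0.979, 0.001, 0.001]
ft_force: [0.6, -0.2, -3.7]
finger_gap: 0.426
gripper_force: 61.0
```

carry_out --targets '[{"dx": 0, "dy": 0, "dz": -30, "rx": 0, "ry": 0, "rz": 0, "jaw": 0.9}, {"dx": 0, "dy": 0, "dz": -20, "rx": 0, "ry": 0, "rz": 0, "jaw": 0.9}, {"dx": 0, "dy": 0, "dz": -8, "rx": 0, "ry": 0, "rz": 0, "jaw": 0.9}, {"dx": 0, "dy": 0, "dz": 0, "rx": 0, "ry": 0, "rz": 0, "jaw": 0.9}, {"dx": 0, "dy": 0, "dz": 0, "rx": 0, "ry": 0, "rz": 0, "jaw": 0.9}]'

```text
t: 10.7
tool_pos: [0.4898, 0.3205, 0.1691]
tcp_rot: [0.203, 0.979, 0.0, 0.0]
ft_force: [0.8, -0.1, -3.3]
finger_gap: 0.428
gripper_force: 60.9
```

```bash
python3 -c "
from h import *
st()"
```

```text
t 10.7 p [489.8 320.5 169.1] psi 1.1617 zax [ 0.001  0.    -1.   ] q [ 0.58  0.25 -0.08  1.24 -0.    0.99] gap 0.42791465110529175 F [ 0.8 -0.1 -3.3] 60.888025760650635
```

carry_out --targets '[{"dx": 0, "dy": 0, "dz": -4, "rx": 0, "ry": 0, "rz": 0, "jaw": 0.9}, {"dx": 0, "dy": 0, "dz": -2, "rx": 0, "ry": 0, "rz": 0, "jaw": 0.9}, {"dx": 0, "dy": 0, "dz": 0, "rx": 0, "ry": 0, "rz": 0, "jaw": 0.2}, {"dx": 0, "dy": 0, "dz": 0, "rx": 0, "ry": 0, "rz": 0, "jaw": -0.5}, {"dx": 0, "dy": 0, "dz": 0, "rx": 0, "ry": 0, "rz": 0, "jaw": -1}, {"dx": 0, "dy": 0, "dz": 0, "rx": 0, "ry": 0, "rz": 0, "jaw": -1}, {"dx": 0, "dy": 0, "dz": 20, "rx": 0, "ry": 0, "rz": 0, "jaw": -1}, {"dx": 0, "dy": 0, "dz": 40, "rx": 0, "ry": 0, "rz": 0, "jaw": -1}]'

```text
t: 11.5
tool_pos: [0.4882, 0.3195, 0.2197]
tcp_rot: [0.203, 0.979, -0.002, -0.002]
ft_force: [0.3, 0.4, -0.1]
finger_gap: 0.998
gripper_force: 0.0
```

carry_out --targets '[{"dx": 0, "dy": 0, "dz": 10, "rx": 0, "ry": 0, "rz": 0, "jaw": -1}, {"dx": 6, "dy": -30, "dz": 0, "rx": 0, "ry": 0, "rz": 0, "jaw": -1}, {"dx": 10, "dy": -45, "dz": 0, "rx": 0, "ry": 0, "rz": 0, "jaw": -1}, {"dx": 10, "dy": -45, "dz": 0, "rx": 0, "ry": 0, "rz": 0, "jaw": -1}, {"dx": 10, "dy": -45, "dz": 0, "rx": 0, "ry": 0, "rz": 0, "jaw": -1}, {"dx": 10, "dy": -45, "dz": 0, "rx": 0, "ry": 0, "rz": 0, "jaw": -1}, {"dx": 10, "dy": -45, "dz": 0, "rx": 0, "ry": 0, "rz": 0, "jaw": -1}, {"dx": 10, "dy": -45, "dz": 0, "rx": 0, "ry": 0, "rz": 0, "jaw": -1}]'

```text
t: 12.3
tool_pos: [0.5556, 0.0186, 0.2321]
tcp_rot: [0.203, 0.979, 0.0, 0.0]
ft_force: [0.8, 0.7, -0.0]
finger_gap: 0.998
gripper_force: 0.0
```

carry_out --targets '[{"dx": 10, "dy": -45, "dz": 0, "rx": 0, "ry": 0, "rz": 0, "jaw": -1}, {"dx": 10, "dy": -45, "dz": 0, "rx": 0, "ry": 0, "rz": 0, "jaw": -1}, {"dx": 8, "dy": -35, "dz": 0, "rx": 0, "ry": 0, "rz": 0, "jaw": -1}, {"dx": 4, "dy": -20, "dz": 0, "rx": 0, "ry": 0, "rz": 0, "jaw": -1}, {"dx": 0, "dy": 0, "dz": 0, "rx": 0, "ry": 0, "rz": 0, "jaw": -1}, {"dx": 0, "dy": 0, "dz": 0, "rx": 0, "ry": 0, "rz": 0, "jaw": -1}]'

```text
t: 12.9
tool_pos: [0.5874, -0.1247, 0.2318]
tcp_rot: [0.203, 0.979, 0.0, -0.0]
ft_force: [-0.1, 0.5, 0.3]
finger_gap: 1.001
gripper_force: 0.0
```

```bash
python3 -c "
from h import *
st()
c=cam('wrist'); cv2.imwrite('pics/w2.png',c['pixels'])
P=c['P']
def top(n,x,y,r,lo,hi):
    m=P[(np.hypot(P[...,0]-x,P[...,1]-y)<r)&(P[...,2]>lo)&(P[...,2]<hi)]
    if len(m): print(n,len(m),m.mean(0).round(4),((m.max(0)+m.min(0))/2).round(4),cv2.minAreaRect((m[:,:2]*1000).astype(np.float32)))
top('cap',.588,-.124,.03,.16,.175);top('tin',.588,-.124,.05,.142,.153);top('pot',.604,-.063,.035,.048,.058)
"
```

```text
t 12.9 p [ 587.4 -124.7  231.8] psi 1.161 zax [-0.001  0.001 -1.   ] q [-0.21  0.27  0.09  1.39  0.    0.2 ] gap 1.0009783660732132 F [-0.1  0.5  0.3] 0.0
cap 1420 [ 0.5875 -0.1228  0.1653] [ 0.5883 -0.1232  0.1638] ((588.3992919921875, -122.95480346679688), (28.938159942626953, 29.04222297668457), 83.64337158203125)
tin 4849 [ 0.5848 -0.1218  0.1476] [ 0.5883 -0.1234  0.1485] ((588.774658203125, -123.3473129272461), (61.42795944213867, 61.73698043823242), 66.63192749023438)
pot 1729 [ 0.6024 -0.0581  0.0526] [ 0.6033 -0.0581  0.0517] ((603.3165893554688, -57.91675567626953), (48.090354919433594, 49.463462829589844), 87.5477523803711)
```

View pics/w2.png

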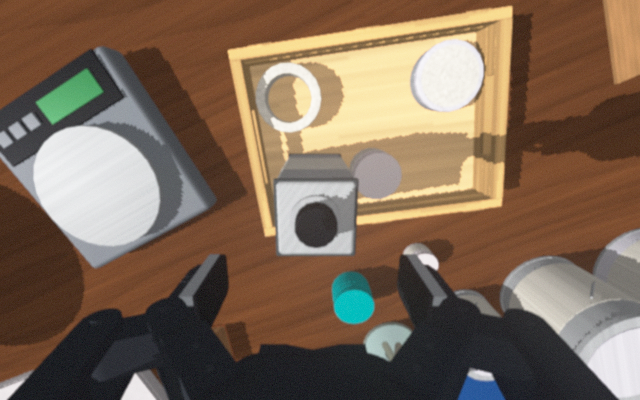

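The wrist view shows the tin alone at (316,215) with its sides square to the fingers, the pot at (376,175), and the flat tin and tape undisturbed. Next I grip the tin by its body.

carry_out --targets '[{"dx": 1, "dy": 1, "dz": -30, "rx": 0, "ry": 0, "rz": 0, "jaw": -1}, {"dx": 0, "dy": 0, "dz": -30, "rx": 0, "ry": 0, "rz": 0, "jaw": -1}, {"dx": 0, "dy": 0, "dz": -25, "rx": 0, "ry": 0, "rz": 0, "jaw": -1}, {"dx": 0, "dy": 0, "dz": -14, "rx": 0, "ry": 0, "rz": 0, "jaw": -1}, {"dx": 0, "dy": 0, "dz": -3, "rx": 0, "ry": 0, "rz": 0, "jaw": -1}, {"dx": 0, "dy": 0, "dz": 0, "rx": 0, "ry": 0, "rz": 0, "jaw": -0.5}, {"dx": 0, "dy": 0, "dz": 0, "rx": 0, "ry": 0, "rz": 0, "jaw": -0.2}, {"dx": 0, "dy": 0, "dz": 0, "rx": 0, "ry": 0, "rz": 0, "jaw": 0.6}]'

```text
t: 13.75
tool_pos: [0.5896, -0.1236, 0.132]
tcp_rot: [0.203, 0.979, 0.0, 0.001]
ft_force: [1.0, 1.0, 1.8]
finger_gap: 0.693
gripper_force: 66.0
```

carry_out --targets '[{"dx": 0, "dy": 0, "dz": 0, "rx": 0, "ry": 0, "rz": 0, "jaw": 0.7}, {"dx": 0, "dy": 0, "dz": 0, "rx": 0, "ry": 0, "rz": 0, "jaw": 0.7}, {"dx": 0, "dy": 0, "dz": 0, "rx": 0, "ry": 0, "rz": 0, "jaw": 0.7}]'

```text
t: 14.05
tool_pos: [0.5896, -0.1236, 0.132]
tcp_rot: [0.203, 0.979, 0.0, 0.002]
ft_force: [1.1, 1.5, 6.0]
finger_gap: 0.692
gripper_force: 66.1
```

```bash
python3 -c "
from h import *
st()"
```

```text
t 14.05 p [ 589.6 -123.6  132. ] psi 1.1621 zax [ 0.003 -0.    -1.   ] q [-0.21  0.29 -0.1   1.17  0.    0.2 ] gap 0.6923470491707862 F [1.1 1.5 6. ] 66.14612102508545
```

carry_out --targets '[{"dx": 0, "dy": 0, "dz": 10, "rx": 0, "ry": 0, "rz": 0, "jaw": 0.7}, {"dx": 0, "dy": 0, "dz": 20, "rx": 0, "ry": 0, "rz": 0, "jaw": 0.7}, {"dx": 0, "dy": 0, "dz": 30, "rx": 0, "ry": 0, "rz": 0, "jaw": 0.7}, {"dx": 0, "dy": 0, "dz": 30, "rx": 0, "ry": 0, "rz": 0, "jaw": 0.7}, {"dx": -10, "dy": 15, "dz": 0, "rx": 0, "ry": 0, "rz": 0, "jaw": 0.7}, {"dx": -20, "dy": 30, "dz": 0, "rx": 0, "ry": 0, "rz": 0, "jaw": 0.7}, {"dx": -25, "dy": 35, "dz": 0, "rx": 0, "ry": 0, "rz": 0, "jaw": 0.7}, {"dx": -25, "dy": 35, "dz": 0, "rx": 0, "ry": 0, "rz": 0, "jaw": 0.7}]'

```text
t: 14.85
tool_pos: [0.5072, -0.0079, 0.2199]
tcp_rot: [0.204, 0.979, -0.0, -0.001]
ft_force: [-0.7, 0.7, -3.5]
finger_gap: 0.697
gripper_force: 65.7
```

carry_out --targets '[{"dx": -25, "dy": 35, "dz": 0, "rx": 0, "ry": 0, "rz": 0, "jaw": 0.7}, {"dx": -25, "dy": 35, "dz": 0, "rx": 0, "ry": 0, "rz": 0, "jaw": 0.7}, {"dx": -20, "dy": 40, "dz": 0, "rx": 0, "ry": 0, "rz": 0, "jaw": 0.7}, {"dx": -15, "dy": 40, "dz": 0, "rx": 0, "ry": 0, "rz": 0, "jaw": 0.7}, {"dx": -10, "dy": 40, "dz": 0, "rx": 0, "ry": 0, "rz": 0, "jaw": 0.7}, {"dx": -10, "dy": 40, "dz": 0, "rx": 0, "ry": 0, "rz": 0, "jaw": 0.7}, {"dx": -5, "dy": 35, "dz": 0, "rx": 0, "ry": 0, "rz": 0, "jaw": 0.7}, {"dx": 0, "dy": 30, "dz": 0, "rx": 0, "ry": 0, "rz": 0, "jaw": 0.7}]'

```text
t: 15.65
tool_pos: [0.3972, 0.2879, 0.2204]
tcp_rot: [0.202, 0.979, -0.0, -0.0]
ft_force: [1.0, 0.1, -3.5]
finger_gap: 0.693
gripper_force: 66.0
```

carry_out --targets '[{"dx": 0, "dy": 24, "dz": 0, "rx": 0, "ry": 0, "rz": 0, "jaw": 0.7}, {"dx": 0, "dy": 10, "dz": -10, "rx": 0, "ry": 0, "rz": 0, "jaw": 0.7}, {"dx": 0, "dy": 0, "dz": -30, "rx": 0, "ry": 0, "rz": 0, "jaw": 0.7}, {"dx": 0, "dy": 0, "dz": -30, "rx": 0, "ry": 0, "rz": 0, "jaw": 0.7}, {"dx": 0, "dy": 0, "dz": -15, "rx": 0, "ry": 0, "rz": 0, "jaw": 0.7}, {"dx": 0, "dy": 0, "dz": 0, "rx": 0, "ry": 0, "rz": 0, "jaw": 0.7}, {"dx": 0, "dy": 0, "dz": 0, "rx": 0, "ry": 0, "rz": 0, "jaw": 0.7}]'

```text
t: 16.35
tool_pos: [0.3984, 0.3198, 0.1352]
tcp_rot: [0.203, 0.979, -0.001, -0.0]
ft_force: [0.3, -0.0, -3.0]
finger_gap: 0.693
gripper_force: 66.4
```

```bash
python3 -c "
from h import *
st()"
```

```text
t 16.35 p [398.4 319.8 135.2] psi 1.1614 zax [-0.001 -0.001 -1.   ] q [ 0.68  0.13 -0.3   1.14 -0.    1.09] gap 0.6930435329788581 F [ 0.3 -0.  -3. ] 66.42591118812561
```

carry_out --targets '[{"dx": 0, "dy": 0, "dz": -5, "rx": 0, "ry": 0, "rz": 0, "jaw": 0.7}, {"dx": 0, "dy": 0, "dz": -2, "rx": 0, "ry": 0, "rz": 0, "jaw": 0.7}, {"dx": 0, "dy": 0, "dz": 0, "rx": 0, "ry": 0, "rz": 0, "jaw": 0}, {"dx": 0, "dy": 0, "dz": 0, "rx": 0, "ry": 0, "rz": 0, "jaw": -0.7}, {"dx": 0, "dy": 0, "dz": 0, "rx": 0, "ry": 0, "rz": 0, "jaw": -1}, {"dx": 0, "dy": 0, "dz": 0, "rx": 0, "ry": 0, "rz": 0, "jaw": -1}, {"dx": 0, "dy": 0, "dz": 20, "rx": 0, "ry": 0, "rz": 0, "jaw": -1}, {"dx": 0, "dy": 0, "dz": 40, "rx": 0, "ry": 0, "rz": 0, "jaw": -1}]'

```text
t: 17.15
tool_pos: [0.3973, 0.3194, 0.1865]
tcp_rot: [0.203, 0.979, -0.002, -0.002]
ft_force: [0.4, 1.0, 0.9]
finger_gap: 1.002
gripper_force: 0.0
```

carry_out --targets '[{"dx": 0, "dy": 0, "dz": 35, "rx": 0, "ry": 0, "rz": 0, "jaw": -1}, {"dx": 5, "dy": -40, "dz": 0, "rx": 0, "ry": 0, "rz": 0, "jaw": -1}, {"dx": 15, "dy": -45, "dz": 0, "rx": 0, "ry": 0, "rz": 0, "jaw": -1}, {"dx": 20, "dy": -44, "dz": 0, "rx": 0, "ry": 0, "rz": 0, "jaw": -1}, {"dx": 25, "dy": -40, "dz": 0, "rx": 0, "ry": 0, "rz": 0, "jaw": -1}, {"dx": 25, "dy": -40, "dz": 0, "rx": 0, "ry": 0, "rz": 0, "jaw": -1}, {"dx": 25, "dy": -40, "dz": 0, "rx": 0, "ry": 0, "rz": 0, "jaw": -1}, {"dx": 25, "dy": -40, "dz": 0, "rx": 0, "ry": 0, "rz": 0, "jaw": -1}]'

```text
t: 17.95
tool_pos: [0.5395, 0.0296, 0.2239]
tcp_rot: [0.203, 0.979, 0.0, 0.001]
ft_force: [0.9, 1.0, 0.1]
finger_gap: 1.004
gripper_force: 0.0
```

carry_out --targets '[{"dx": 25, "dy": -40, "dz": 0, "rx": 0, "ry": 0, "rz": 0, "jaw": -1}, {"dx": 25, "dy": -30, "dz": 0, "rx": 0, "ry": 0, "rz": 0, "jaw": -1}, {"dx": 15, "dy": -20, "dz": 0, "rx": 0, "ry": 0, "rz": 0, "jaw": -1}, {"dx": 0, "dy": 0, "dz": 0, "rx": 0, "ry": 0, "rz": 0, "jaw": -1}, {"dx": 0, "dy": 0, "dz": 0, "rx": 0, "ry": 0, "rz": 0, "jaw": -1}]'

```text
t: 18.45
tool_pos: [0.6035, -0.0588, 0.2231]
tcp_rot: [0.203, 0.979, 0.0, -0.0]
ft_force: [-0.2, -0.3, 0.3]
finger_gap: 0.998
gripper_force: 0.0
```

```bash
python3 -c "
from h import *
st()
c=cam('top'); P=c['P']; cv2.imwrite('pics/t3.png',c['pixels'][100:320,60:520])
def top(n,x,y,r,lo,hi):
    m=P[(np.hypot(P[...,0]-x,P[...,1]-y)<r)&(P[...,2]>lo)&(P[...,2]<hi)]
    if len(m): print(n,len(m),m.mean(0).round(4),((m.max(0)+m.min(0))/2).round(4))
top('spray',.58,.319,.045,.173,.19);top('bottle',.49,.32,.045,.162,.18);top('tincap',.398,.32,.045,.155,.172)
c=cam('wrist'); P=c['P']
top('pot',.603,-.0595,.035,.048,.058)
"
```

```text
t 18.45 p [603.5 -58.8 223.1] psi 1.161 zax [-0.  0. -1.] q [-0.1   0.28  0.08  1.37  0.    0.31] gap 0.9982159093122291 F [-0.2 -0.3  0.3] 0.0
spray 593 [0.5779 0.3168 0.1782] [0.5782 0.3172 0.1786]
bottle 330 [0.4896 0.3174 0.1683] [0.4903 0.3179 0.1682]
tincap 215 [0.3972 0.3168 0.1612] [0.3972 0.3177 0.1609]
pot 1790 [ 0.6025 -0.058   0.0525] [ 0.6032 -0.0586  0.0514]
```

View pics/t3.png

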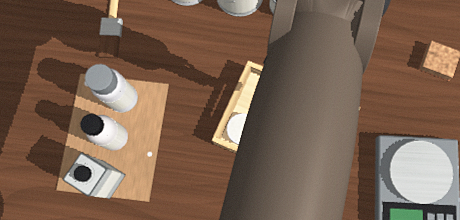

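All three stand upright on the sheet (crop caps at (100,78), (92,124), (83,174)). Next is the pot.

carry_out --targets '[{"dx": 0, "dy": 0, "dz": -40, "rx": 0, "ry": 0, "rz": 0, "jaw": -1}, {"dx": 0, "dy": 0, "dz": -40, "rx": 0, "ry": 0, "rz": 0, "jaw": -1}, {"dx": 0, "dy": 0, "dz": -40, "rx": 0, "ry": 0, "rz": 0, "jaw": -1}, {"dx": 0, "dy": 0, "dz": -30, "rx": 0, "ry": 0, "rz": 0, "jaw": -1}, {"dx": 0, "dy": 0, "dz": -20, "rx": 0, "ry": 0, "rz": 0, "jaw": -1}, {"dx": 0, "dy": 0, "dz": -7, "rx": 0, "ry": 0, "rz": 0, "jaw": -1}, {"dx": 0, "dy": 0, "dz": 0, "rx": 0, "ry": 0, "rz": 0, "jaw": -0.3}, {"dx": 0, "dy": 0, "dz": 0, "rx": 0, "ry": 0, "rz": 0, "jaw": 0.1}]'

```text
t: 19.35
tool_pos: [0.6042, -0.0581, 0.0478]
tcp_rot: [0.203, 0.979, 0.0, 0.001]
ft_force: [0.2, -0.3, 0.9]
finger_gap: 0.692
gripper_force: 0.0
```

carry_out --targets '[{"dx": 0, "dy": 0, "dz": 0, "rx": 0, "ry": 0, "rz": 0, "jaw": 0.7}, {"dx": 0, "dy": 0, "dz": 0, "rx": 0, "ry": 0, "rz": 0, "jaw": 0.7}, {"dx": 0, "dy": 0, "dz": 0, "rx": 0, "ry": 0, "rz": 0, "jaw": 0.7}]' --grip_force 40

```text
t: 19.65
tool_pos: [0.6047, -0.0585, 0.0484]
tcp_rot: [0.203, 0.979, 0.0, 0.002]
ft_force: [-0.7, 1.1, 7.4]
finger_gap: 0.569
gripper_force: 42.2
```

```bash
python3 -c "
from h import *
st()"
```

```text
t 19.65 p [604.7 -58.5  48.4] psi 1.1621 zax [ 0.003  0.    -1.   ] q [-0.1   0.35 -0.22  1.    0.    0.31] gap 0.5686614588056098 F [-0.7  1.1  7.4] 42.18791238963604
```

carry_out --targets '[{"dx": 0, "dy": 0, "dz": 15, "rx": 0, "ry": 0, "rz": 0, "jaw": 0.7}, {"dx": 0, "dy": 0, "dz": 30, "rx": 0, "ry": 0, "rz": 0, "jaw": 0.7}, {"dx": 0, "dy": 0, "dz": 35, "rx": 0, "ry": 0, "rz": 0, "jaw": 0.7}, {"dx": -4, "dy": -10, "dz": 20, "rx": 0, "ry": 0, "rz": 0, "jaw": 0.7}, {"dx": -10, "dy": -28, "dz": 0, "rx": 0, "ry": 0, "rz": 0, "jaw": 0.7}, {"dx": -15, "dy": -38, "dz": 0, "rx": 0, "ry": 0, "rz": 0, "jaw": 0.7}, {"dx": -15, "dy": -38, "dz": 0, "rx": 0, "ry": 0, "rz": 0, "jaw": 0.7}, {"dx": -15, "dy": -38, "dz": 0, "rx": 0, "ry": 0, "rz": 0, "jaw": 0.7}]'

```text
t: 20.45
tool_pos: [0.544, -0.2118, 0.1469]
tcp_rot: [0.203, 0.979, -0.0, 0.0]
ft_force: [1.2, 0.0, -0.9]
finger_gap: 0.57
gripper_force: 41.7
```

carry_out --targets '[{"dx": -15, "dy": -38, "dz": 0, "rx": 0, "ry": 0, "rz": 0, "jaw": 0.7}, {"dx": -14, "dy": -38, "dz": 0, "rx": 0, "ry": 0, "rz": 0, "jaw": 0.7}, {"dx": -12, "dy": -30, "dz": 0, "rx": 0, "ry": 0, "rz": 0, "jaw": 0.7}, {"dx": -5, "dy": -15, "dz": 0, "rx": 0, "ry": 0, "rz": 0, "jaw": 0.7}, {"dx": 0, "dy": 0, "dz": 0, "rx": 0, "ry": 0, "rz": 0, "jaw": 0.7}, {"dx": 0, "dy": 0, "dz": 0, "rx": 0, "ry": 0, "rz": 0, "jaw": 0.7}]'

```text
t: 21.05
tool_pos: [0.4987, -0.3312, 0.1464]
tcp_rot: [0.203, 0.979, 0.0, 0.0]
ft_force: [0.2, 0.6, -0.5]
finger_gap: 0.57
gripper_force: 41.8
```

```bash
python3 -c "
from h import *
st()
c=cam('wrist'); P=c['P']; cv2.imwrite('pics/w3.png',c['pixels'])
m=P[(np.hypot(P[...,0]-.4993,P[...,1]+.332)<.068)&(abs(P[...,2]-.055)<.004)]
print(len(m),cv2.minEnclosingCircle(m[:,:2].astype(np.float32)),m[:,2].mean())
m=P[(np.hypot(P[...,0]-.4993,P[...,1]+.332)<.035)&(P[...,2]>.08)&(P[...,2]<.12)]
print(len(m),m.mean(0),m[:,2].max())
"
```

```text
t 21.05 p [ 498.7 -331.2  146.4] psi 1.1618 zax [ 0.     0.001 -1.   ] q [-0.59  0.28 -0.08  1.2   0.   -0.18] gap 0.569919034186476 F [ 0.2  0.6 -0.5] 41.75396203994751
13862 ((0.4992191195487976, -0.3318658471107483), 0.06503265351057053) 0.054594087444668135
432 [ 0.47760467 -0.32280867  0.11459176] 0.11997703482276276
```

View pics/w3.png

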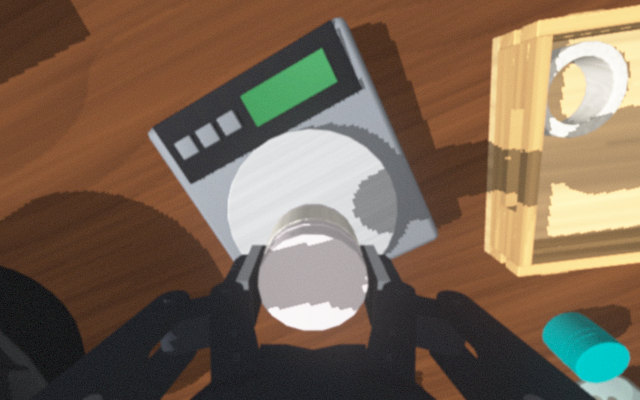

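The pot is held level at (313,275), over the pan centred near (315,215). The pan's measured centre (499, -332) agrees with the tool position.

carry_out --targets '[{"dx": 0, "dy": 0, "dz": -25, "rx": 0, "ry": 0, "rz": 0, "jaw": 0.7}, {"dx": 0, "dy": 0, "dz": -15, "rx": 0, "ry": 0, "rz": 0, "jaw": 0.7}, {"dx": 0, "dy": 0, "dz": -7, "rx": 0, "ry": 0, "rz": 0, "jaw": 0.7}, {"dx": 0, "dy": 0, "dz": -3, "rx": 0, "ry": 0, "rz": 0, "jaw": 0.7}, {"dx": 0, "dy": 0, "dz": 0, "rx": 0, "ry": 0, "rz": 0, "jaw": 0.7}]'

```text
t: 21.6
tool_pos: [0.499, -0.3309, 0.0965]
tcp_rot: [0.202, 0.979, 0.0, 0.0]
ft_force: [0.9, -0.1, -0.6]
finger_gap: 0.571
gripper_force: 41.8
```

```bash
python3 -c "
from h import *
st()"
```

```text
t 21.6 p [ 499.  -330.9   96.5] psi 1.163 zax [ 0.  0. -1.] q [-0.59  0.31 -0.17  1.1   0.   -0.18] gap 0.5709204561204156 F [ 0.9 -0.1 -0.6] 41.77306540310383
```

carry_out --targets '[{"dx": 0, "dy": 0, "dz": -1, "rx": 0, "ry": 0, "rz": 0, "jaw": 0.7}, {"dx": 0, "dy": 0, "dz": 0, "rx": 0, "ry": 0, "rz": 0, "jaw": 0}, {"dx": 0, "dy": 0, "dz": 0, "rx": 0, "ry": 0, "rz": 0, "jaw": -0.7}, {"dx": 0, "dy": 0, "dz": 0, "rx": 0, "ry": 0, "rz": 0, "jaw": -1}, {"dx": 0, "dy": 0, "dz": 0, "rx": 0, "ry": 0, "rz": 0, "jaw": -1}, {"dx": 0, "dy": 0, "dz": 20, "rx": 0, "ry": 0, "rz": 0, "jaw": -1}, {"dx": 0, "dy": 0, "dz": 40, "rx": 0, "ry": 0, "rz": 0, "jaw": -1}, {"dx": 0, "dy": 0, "dz": 40, "rx": 0, "ry": 0, "rz": 0, "jaw": -1}]'

```text
t: 22.4
tool_pos: [0.498, -0.3312, 0.1958]
tcp_rot: [0.203, 0.979, 0.0, -0.001]
ft_force: [1.2, -0.6, -0.8]
finger_gap: 1.002
gripper_force: 0.0
```

carry_out --targets '[{"dx": 0, "dy": 0, "dz": 30, "rx": 0, "ry": 0, "rz": 0, "jaw": -1}, {"dx": -10, "dy": 30, "dz": 0, "rx": 0, "ry": 0, "rz": 0, "jaw": -1}, {"dx": -5, "dy": 40, "dz": 0, "rx": 0, "ry": 0, "rz": 0, "jaw": -1}, {"dx": -5, "dy": 40, "dz": 0, "rx": 0, "ry": 0, "rz": 0, "jaw": -1}, {"dx": -5, "dy": 40, "dz": 0, "rx": 0, "ry": 0, "rz": 0, "jaw": -1}, {"dx": -5, "dy": 40, "dz": 0, "rx": 0, "ry": 0, "rz": 0, "jaw": -1}, {"dx": -5, "dy": 40, "dz": 0, "rx": 0, "ry": 0, "rz": 0, "jaw": -1}, {"dx": -5, "dy": 40, "dz": 0, "rx": 0, "ry": 0, "rz": 0, "jaw": -1}]'

```text
t: 23.2
tool_pos: [0.4581, -0.0601, 0.2256]
tcp_rot: [0.203, 0.979, 0.0, 0.0]
ft_force: [0.6, 0.6, 0.4]
finger_gap: 1.003
gripper_force: 0.0
```

```bash
python3 -c "
from h import *
st()
c=cam('top'); P=c['P']; cv2.imwrite('pics/t4.png',c['pixels'][120:340,100:560])
m=P[(np.hypot(P[...,0]-.499,P[...,1]+.333)<.04)&(P[...,2]>.095)&(P[...,2]<.108)]
print(len(m),m.mean(0) if len(m) else 0)
"
```

```text
t 23.2 p [458.1 -60.1 225.6] psi 1.1615 zax [ 0.001 -0.    -1.   ] q [-0.13  0.01 -0.23  1.33  0.    0.28] gap 1.0028528321047883 F [0.6 0.6 0.4] 0.0
515 [ 0.49661696 -0.33339004  0.10005539]
```

View pics/t4.png

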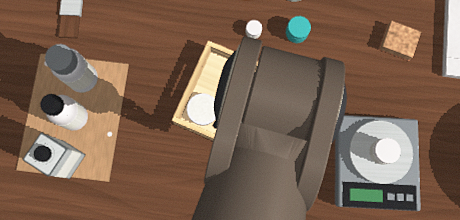

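The pot stands centred on the pan (crop (387,150)) and the containers are still on the sheet. Now I put them back in reverse order, starting with the tin.

carry_out --targets '[{"dx": -6, "dy": 40, "dz": 0, "rx": 0, "ry": 0, "rz": 0, "jaw": -1}, {"dx": -6, "dy": 40, "dz": 0, "rx": 0, "ry": 0, "rz": 0, "jaw": -1}, {"dx": -6, "dy": 40, "dz": 0, "rx": 0, "ry": 0, "rz": 0, "jaw": -1}, {"dx": -6, "dy": 40, "dz": 0, "rx": 0, "ry": 0, "rz": 0, "jaw": -1}, {"dx": -6, "dy": 40, "dz": 0, "rx": 0, "ry": 0, "rz": 0, "jaw": -1}, {"dx": -6, "dy": 40, "dz": 0, "rx": 0, "ry": 0, "rz": 0, "jaw": -1}, {"dx": -6, "dy": 40, "dz": 0, "rx": 0, "ry": 0, "rz": 0, "jaw": -1}, {"dx": -6, "dy": 40, "dz": 0, "rx": 0, "ry": 0, "rz": 0, "jaw": -1}]' --grip_force 60

```text
t: 24.05
tool_pos: [0.4101, 0.2601, 0.2257]
tcp_rot: [0.203, 0.979, 0.0, 0.0]
ft_force: [0.3, 0.7, -0.5]
finger_gap: 1.0
gripper_force: 0.0
```

carry_out --targets '[{"dx": -6, "dy": 40, "dz": 0, "rx": 0, "ry": 0, "rz": 0, "jaw": -1}, {"dx": -6, "dy": 20, "dz": 0, "rx": 0, "ry": 0, "rz": 0, "jaw": -1}, {"dx": 0, "dy": 0, "dz": 0, "rx": 0, "ry": 0, "rz": 0, "jaw": -1}, {"dx": 0, "dy": 0, "dz": 0, "rx": 0, "ry": 0, "rz": 0, "jaw": -1}]'

```text
t: 24.45
tool_pos: [0.3984, 0.3185, 0.2253]
tcp_rot: [0.202, 0.979, -0.0, 0.0]
ft_force: [-0.4, 0.2, 1.0]
finger_gap: 1.002
gripper_force: 0.0
```

carry_out --targets '[{"dx": 0, "dy": 1, "dz": -30, "rx": 0, "ry": 0, "rz": 0, "jaw": -1}, {"dx": 0, "dy": 0, "dz": -30, "rx": 0, "ry": 0, "rz": 0, "jaw": -1}, {"dx": 0, "dy": 0, "dz": -25, "rx": 0, "ry": 0, "rz": 0, "jaw": -1}, {"dx": 0, "dy": 0, "dz": -12, "rx": 0, "ry": 0, "rz": 0, "jaw": -1}, {"dx": 0, "dy": 0, "dz": 0, "rx": 0, "ry": 0, "rz": 0, "jaw": -1}, {"dx": 0, "dy": 0, "dz": 0, "rx": 0, "ry": 0, "rz": 0, "jaw": -0.5}, {"dx": 0, "dy": 0, "dz": 0, "rx": 0, "ry": 0, "rz": 0, "jaw": -0.2}, {"dx": 0, "dy": 0, "dz": 0, "rx": 0, "ry": 0, "rz": 0, "jaw": 0.6}]'

```text
t: 25.25
tool_pos: [0.3996, 0.32, 0.1301]
tcp_rot: [0.203, 0.979, 0.001, 0.001]
ft_force: [1.0, 0.4, 4.8]
finger_gap: 0.696
gripper_force: 66.2
```

carry_out --targets '[{"dx": 0, "dy": 0, "dz": 0, "rx": 0, "ry": 0, "rz": 0, "jaw": 0.7}, {"dx": 0, "dy": 0, "dz": 0, "rx": 0, "ry": 0, "rz": 0, "jaw": 0.7}, {"dx": 0, "dy": 0, "dz": 0, "rx": 0, "ry": 0, "rz": 0, "jaw": 0.7}]'

```text
t: 25.55
tool_pos: [0.3996, 0.3201, 0.1301]
tcp_rot: [0.203, 0.979, 0.001, 0.001]
ft_force: [0.7, -0.4, 6.6]
finger_gap: 0.692
gripper_force: 66.4
```

```bash
python3 -c "
from h import *
st()"
```

```text
t 25.55 p [399.6 320.1 130.1] psi 1.162 zax [ 0.003  0.002 -1.   ] q [ 0.68  0.13 -0.31  1.12 -0.    1.08] gap 0.6924021547409609 F [ 0.7 -0.4  6.6] 66.43139362335205
```

carry_out --targets '[{"dx": 0, "dy": 0, "dz": 10, "rx": 0, "ry": 0, "rz": 0, "jaw": 0.7}, {"dx": 0, "dy": 0, "dz": 20, "rx": 0, "ry": 0, "rz": 0, "jaw": 0.7}, {"dx": 0, "dy": 0, "dz": 30, "rx": 0, "ry": 0, "rz": 0, "jaw": 0.7}, {"dx": 0, "dy": -10, "dz": 30, "rx": 0, "ry": 0, "rz": 0, "jaw": 0.7}, {"dx": 0, "dy": -24, "dz": 0, "rx": 0, "ry": 0, "rz": 0, "jaw": 0.7}, {"dx": 0, "dy": -30, "dz": 0, "rx": 0, "ry": 0, "rz": 0, "jaw": 0.7}, {"dx": 5, "dy": -35, "dz": 0, "rx": 0, "ry": 0, "rz": 0, "jaw": 0.7}, {"dx": 10, "dy": -40, "dz": 0, "rx": 0, "ry": 0, "rz": 0, "jaw": 0.7}]'

```text
t: 26.35
tool_pos: [0.4127, 0.1797, 0.2185]
tcp_rot: [0.202, 0.979, -0.0, -0.0]
ft_force: [1.8, -0.7, -3.6]
finger_gap: 0.694
gripper_force: 66.3
```

carry_out --targets '[{"dx": 10, "dy": -40, "dz": 0, "rx": 0, "ry": 0, "rz": 0, "jaw": 0.7}, {"dx": 15, "dy": -40, "dz": 0, "rx": 0, "ry": 0, "rz": 0, "jaw": 0.7}, {"dx": 20, "dy": -40, "dz": 0, "rx": 0, "ry": 0, "rz": 0, "jaw": 0.7}, {"dx": 25, "dy": -35, "dz": 0, "rx": 0, "ry": 0, "rz": 0, "jaw": 0.7}, {"dx": 25, "dy": -35, "dz": 0, "rx": 0, "ry": 0, "rz": 0, "jaw": 0.7}, {"dx": 25, "dy": -35, "dz": 0, "rx": 0, "ry": 0, "rz": 0, "jaw": 0.7}, {"dx": 25, "dy": -35, "dz": 0, "rx": 0, "ry": 0, "rz": 0, "jaw": 0.7}, {"dx": 20, "dy": -30, "dz": 0, "rx": 0, "ry": 0, "rz": 0, "jaw": 0.7}]'

```text
t: 27.15
tool_pos: [0.5792, -0.1114, 0.2181]
tcp_rot: [0.203, 0.979, 0.0, -0.0]
ft_force: [0.2, 0.9, -3.3]
finger_gap: 0.694
gripper_force: 66.5
```

carry_out --targets '[{"dx": 10, "dy": -15, "dz": 0, "rx": 0, "ry": 0, "rz": 0, "jaw": 0.7}, {"dx": 0, "dy": 0, "dz": 0, "rx": 0, "ry": 0, "rz": 0, "jaw": 0.7}, {"dx": 0, "dy": 0, "dz": -30, "rx": 0, "ry": 0, "rz": 0, "jaw": 0.7}, {"dx": 0, "dy": 0, "dz": -30, "rx": 0, "ry": 0, "rz": 0, "jaw": 0.7}, {"dx": 0, "dy": 0, "dz": -15, "rx": 0, "ry": 0, "rz": 0, "jaw": 0.7}, {"dx": 0, "dy": 0, "dz": -5, "rx": 0, "ry": 0, "rz": 0, "jaw": 0.7}, {"dx": 0, "dy": 0, "dz": 0, "rx": 0, "ry": 0, "rz": 0, "jaw": 0.7}, {"dx": 0, "dy": 0, "dz": 0, "rx": 0, "ry": 0, "rz": 0, "jaw": 0.7}]'

```text
t: 27.95
tool_pos: [0.5889, -0.1242, 0.1396]
tcp_rot: [0.203, 0.979, 0.0, 0.001]
ft_force: [0.6, 0.2, -3.0]
finger_gap: 0.696
gripper_force: 66.3
```

```bash
python3 -c "
from h import *
st()"
```

```text
t 27.95 p [ 588.9 -124.2  139.6] psi 1.1625 zax [ 0.001 -0.    -1.   ] q [-0.21  0.29 -0.09  1.19  0.    0.2 ] gap 0.6958414125631096 F [ 0.6  0.2 -3. ] 66.26707792282104
```

carry_out --targets '[{"dx": 0, "dy": 0, "dz": -5, "rx": 0, "ry": 0, "rz": 0, "jaw": 0.7}, {"dx": 0, "dy": 0, "dz": -2, "rx": 0, "ry": 0, "rz": 0, "jaw": 0.7}, {"dx": 0, "dy": 0, "dz": -1, "rx": 0, "ry": 0, "rz": 0, "jaw": 0.7}, {"dx": 0, "dy": 0, "dz": 0, "rx": 0, "ry": 0, "rz": 0, "jaw": 0}, {"dx": 0, "dy": 0, "dz": 0, "rx": 0, "ry": 0, "rz": 0, "jaw": -0.7}, {"dx": 0, "dy": 0, "dz": 0, "rx": 0, "ry": 0, "rz": 0, "jaw": -1}, {"dx": 0, "dy": 0, "dz": 0, "rx": 0, "ry": 0, "rz": 0, "jaw": -1}, {"dx": 0, "dy": 0, "dz": 20, "rx": 0, "ry": 0, "rz": 0, "jaw": -1}]'

```text
t: 28.75
tool_pos: [0.5871, -0.1242, 0.1478]
tcp_rot: [0.203, 0.979, 0.0, -0.002]
ft_force: [-0.3, 0.1, 0.0]
finger_gap: 0.996
gripper_force: 0.0
```

carry_out --targets '[{"dx": 0, "dy": 0, "dz": 40, "rx": 0, "ry": 0, "rz": 0, "jaw": -1}, {"dx": 0, "dy": 0, "dz": 42, "rx": 0, "ry": 0, "rz": 0, "jaw": -1}, {"dx": -8, "dy": 35, "dz": 0, "rx": 0, "ry": 0, "rz": 0, "jaw": -1}, {"dx": -10, "dy": 45, "dz": 0, "rx": 0, "ry": 0, "rz": 0, "jaw": -1}, {"dx": -10, "dy": 45, "dz": 0, "rx": 0, "ry": 0, "rz": 0, "jaw": -1}, {"dx": -10, "dy": 45, "dz": 0, "rx": 0, "ry": 0, "rz": 0, "jaw": -1}, {"dx": -10, "dy": 45, "dz": 0, "rx": 0, "ry": 0, "rz": 0, "jaw": -1}, {"dx": -10, "dy": 45, "dz": 0, "rx": 0, "ry": 0, "rz": 0, "jaw": -1}]'

```text
t: 29.55
tool_pos: [0.5299, 0.1371, 0.2323]
tcp_rot: [0.203, 0.979, 0.0, 0.0]
ft_force: [1.3, 0.5, -0.6]
finger_gap: 1.0
gripper_force: 0.0
```

carry_out --targets '[{"dx": -10, "dy": 45, "dz": 0, "rx": 0, "ry": 0, "rz": 0, "jaw": -1}, {"dx": -10, "dy": 45, "dz": 0, "rx": 0, "ry": 0, "rz": 0, "jaw": -1}, {"dx": -10, "dy": 45, "dz": 0, "rx": 0, "ry": 0, "rz": 0, "jaw": -1}, {"dx": -8, "dy": 34, "dz": 0, "rx": 0, "ry": 0, "rz": 0, "jaw": -1}, {"dx": -3, "dy": 15, "dz": 0, "rx": 0, "ry": 0, "rz": 0, "jaw": -1}, {"dx": 0, "dy": 0, "dz": 0, "rx": 0, "ry": 0, "rz": 0, "jaw": -1}, {"dx": 0, "dy": 0, "dz": 0, "rx": 0, "ry": 0, "rz": 0, "jaw": -1}]'

```text
t: 30.25
tool_pos: [0.4897, 0.3189, 0.2321]
tcp_rot: [0.203, 0.979, -0.0, 0.0]
ft_force: [-0.5, 0.1, -0.2]
finger_gap: 0.999
gripper_force: 0.0
```

```bash
python3 -c "
from h import *
st()
c=cam('top'); P=c['P']
m=P[(np.hypot(P[...,0]-.588,P[...,1]+.125)<.05)&(P[...,2]>.142)&(P[...,2]<.153)]
print(cv2.minAreaRect((m[:,:2]*1000).astype(np.float32)), m[:,2].mean())
"
```

```text
t 30.25 p [489.7 318.9 232.1] psi 1.1621 zax [-0.    -0.001 -1.   ] q [ 0.58  0.24  0.05  1.38 -0.    0.99] gap 0.9994178038666127 F [-0.5  0.1 -0.2] 0.0
((587.86181640625, -126.93284606933594), (60.89851379394531, 61.91059112548828), 66.2107162475586) 0.14786763235787553
```

The tin is back within about 1 mm of its start. Next is the bottle.

carry_out --targets '[{"dx": 0, "dy": 1, "dz": -30, "rx": 0, "ry": 0, "rz": 0, "jaw": -1}, {"dx": 0, "dy": 0, "dz": -25, "rx": 0, "ry": 0, "rz": 0, "jaw": -1}, {"dx": 0, "dy": 0, "dz": -14, "rx": 0, "ry": 0, "rz": 0, "jaw": -1}, {"dx": 0, "dy": 0, "dz": 0, "rx": 0, "ry": 0, "rz": 0, "jaw": -1}, {"dx": 0, "dy": 0, "dz": 0, "rx": 0, "ry": 0, "rz": 0, "jaw": 0}, {"dx": 0, "dy": 0, "dz": 0, "rx": 0, "ry": 0, "rz": 0, "jaw": 0.4}, {"dx": 0, "dy": 0, "dz": 0, "rx": 0, "ry": 0, "rz": 0, "jaw": 0.8}, {"dx": 0, "dy": 0, "dz": 0, "rx": 0, "ry": 0, "rz": 0, "jaw": 0.9}]'

```text
t: 31.1
tool_pos: [0.4902, 0.321, 0.1648]
tcp_rot: [0.203, 0.979, 0.001, 0.001]
ft_force: [-0.2, 0.3, 5.5]
finger_gap: 0.427
gripper_force: 60.0
```

carry_out --targets '[{"dx": 0, "dy": 0, "dz": 0, "rx": 0, "ry": 0, "rz": 0, "jaw": 0.9}, {"dx": 0, "dy": 0, "dz": 0, "rx": 0, "ry": 0, "rz": 0, "jaw": 0.9}, {"dx": 0, "dy": 0, "dz": 0, "rx": 0, "ry": 0, "rz": 0, "jaw": 0.9}]'

```text
t: 31.4
tool_pos: [0.4902, 0.321, 0.1648]
tcp_rot: [0.203, 0.979, 0.001, 0.001]
ft_force: [1.0, -0.2, 6.2]
finger_gap: 0.431
gripper_force: 60.0
```

```bash
python3 -c "
from h import *
st()"
```

```text
t 31.4 p [490.2 321.  164.8] psi 1.1622 zax [ 0.002  0.001 -1.   ] q [ 0.58  0.25 -0.09  1.23 -0.    0.99] gap 0.43054274546845367 F [ 1.  -0.2  6.2] 60.01085579395294
```

carry_out --targets '[{"dx": 0, "dy": 0, "dz": 10, "rx": 0, "ry": 0, "rz": 0, "jaw": 0.9}, {"dx": 0, "dy": 0, "dz": 20, "rx": 0, "ry": 0, "rz": 0, "jaw": 0.9}, {"dx": 0, "dy": 0, "dz": 25, "rx": 0, "ry": 0, "rz": 0, "jaw": 0.9}, {"dx": 0, "dy": 0, "dz": 30, "rx": 0, "ry": 0, "rz": 0, "jaw": 0.9}, {"dx": 2, "dy": -15, "dz": 0, "rx": 0, "ry": 0, "rz": 0, "jaw": 0.9}, {"dx": 3, "dy": -25, "dz": 0, "rx": 0, "ry": 0, "rz": 0, "jaw": 0.9}, {"dx": 5, "dy": -35, "dz": 0, "rx": 0, "ry": 0, "rz": 0, "jaw": 0.9}, {"dx": 6, "dy": -40, "dz": 0, "rx": 0, "ry": 0, "rz": 0, "jaw": 0.9}]'

```text
t: 32.2
tool_pos: [0.5049, 0.2041, 0.2468]
tcp_rot: [0.202, 0.979, -0.001, -0.001]
ft_force: [1.8, -0.3, -3.4]
finger_gap: 0.427
gripper_force: 60.9
```

carry_out --targets '[{"dx": 6, "dy": -40, "dz": 0, "rx": 0, "ry": 0, "rz": 0, "jaw": 0.9}, {"dx": 5, "dy": -40, "dz": 0, "rx": 0, "ry": 0, "rz": 0, "jaw": 0.9}, {"dx": 5, "dy": -40, "dz": 0, "rx": 0, "ry": 0, "rz": 0, "jaw": 0.9}, {"dx": 5, "dy": -40, "dz": 0, "rx": 0, "ry": 0, "rz": 0, "jaw": 0.9}, {"dx": 5, "dy": -40, "dz": 0, "rx": 0, "ry": 0, "rz": 0, "jaw": 0.9}, {"dx": 4, "dy": -30, "dz": 0, "rx": 0, "ry": 0, "rz": 0, "jaw": 0.9}, {"dx": 2, "dy": -15, "dz": 0, "rx": 0, "ry": 0, "rz": 0, "jaw": 0.9}, {"dx": 0, "dy": 0, "dz": 0, "rx": 0, "ry": 0, "rz": 0, "jaw": 0.9}]'

```text
t: 33.0
tool_pos: [0.5369, -0.0416, 0.2471]
tcp_rot: [0.205, 0.979, -0.0, -0.001]
ft_force: [-0.3, 0.7, -3.1]
finger_gap: 0.426
gripper_force: 61.0
```

carry_out --targets '[{"dx": 0, "dy": 0, "dz": -30, "rx": 0, "ry": 0, "rz": 0, "jaw": 0.9}, {"dx": 0, "dy": 0, "dz": -25, "rx": 0, "ry": 0, "rz": 0, "jaw": 0.9}, {"dx": 0, "dy": 0, "dz": -15, "rx": 0, "ry": 0, "rz": 0, "jaw": 0.9}, {"dx": 0, "dy": 0, "dz": -5, "rx": 0, "ry": 0, "rz": 0, "jaw": 0.9}, {"dx": 0, "dy": 0, "dz": 0, "rx": 0, "ry": 0, "rz": 0, "jaw": 0.9}, {"dx": 0, "dy": 0, "dz": 0, "rx": 0, "ry": 0, "rz": 0, "jaw": 0.9}]'

```text
t: 33.6
tool_pos: [0.5378, -0.0391, 0.1741]
tcp_rot: [0.203, 0.979, 0.0, 0.0]
ft_force: [0.5, -1.3, -2.5]
finger_gap: 0.429
gripper_force: 61.0
```

```bash
python3 -c "
from h import *
st()"
```

```text
t 33.6 p [537.8 -39.1 174.1] psi 1.1627 zax [ 0.001  0.    -1.   ] q [-0.07  0.16 -0.18  1.23  0.    0.34] gap 0.4294081898688321 F [ 0.5 -1.3 -2.5] 61.04243516921997
```

carry_out --targets '[{"dx": 0, "dy": 0, "dz": -5, "rx": 0, "ry": 0, "rz": 0, "jaw": 0.9}, {"dx": 0, "dy": 0, "dz": -2, "rx": 0, "ry": 0, "rz": 0, "jaw": 0.9}, {"dx": 0, "dy": 0, "dz": -1, "rx": 0, "ry": 0, "rz": 0, "jaw": 0.9}, {"dx": 0, "dy": 0, "dz": 0, "rx": 0, "ry": 0, "rz": 0, "jaw": 0.2}, {"dx": 0, "dy": 0, "dz": 0, "rx": 0, "ry": 0, "rz": 0, "jaw": -0.5}, {"dx": 0, "dy": 0, "dz": 0, "rx": 0, "ry": 0, "rz": 0, "jaw": -1}, {"dx": 0, "dy": 0, "dz": 0, "rx": 0, "ry": 0, "rz": 0, "jaw": -1}, {"dx": 0, "dy": 0, "dz": 25, "rx": 0, "ry": 0, "rz": 0, "jaw": -1}]'

```text
t: 34.4
tool_pos: [0.5358, -0.0394, 0.1873]
tcp_rot: [0.203, 0.979, -0.0, -0.003]
ft_force: [0.0, -0.4, -0.2]
finger_gap: 1.0
gripper_force: 0.0
```

carry_out --targets '[{"dx": 0, "dy": 0, "dz": 45, "rx": 0, "ry": 0, "rz": 0, "jaw": -1}, {"dx": 4, "dy": 30, "dz": 0, "rx": 0, "ry": 0, "rz": 0, "jaw": -1}, {"dx": 5, "dy": 45, "dz": 0, "rx": 0, "ry": 0, "rz": 0, "jaw": -1}, {"dx": 5, "dy": 45, "dz": 0, "rx": 0, "ry": 0, "rz": 0, "jaw": -1}, {"dx": 5, "dy": 45, "dz": 0, "rx": 0, "ry": 0, "rz": 0, "jaw": -1}, {"dx": 5, "dy": 45, "dz": 0, "rx": 0, "ry": 0, "rz": 0, "jaw": -1}, {"dx": 5, "dy": 45, "dz": 0, "rx": 0, "ry": 0, "rz": 0, "jaw": -1}, {"dx": 5, "dy": 45, "dz": 0, "rx": 0, "ry": 0, "rz": 0, "jaw": -1}]'

```text
t: 35.2
tool_pos: [0.5715, 0.2624, 0.235]
tcp_rot: [0.203, 0.979, -0.0, -0.0]
ft_force: [1.2, 0.2, 0.2]
finger_gap: 1.0
gripper_force: 0.0
```

carry_out --targets '[{"dx": 5, "dy": 40, "dz": 0, "rx": 0, "ry": 0, "rz": 0, "jaw": -1}, {"dx": 3, "dy": 19, "dz": 0, "rx": 0, "ry": 0, "rz": 0, "jaw": -1}, {"dx": 0, "dy": 0, "dz": 0, "rx": 0, "ry": 0, "rz": 0, "jaw": -1}, {"dx": 0, "dy": 0, "dz": 0, "rx": 0, "ry": 0, "rz": 0, "jaw": -1}]'

```text
t: 35.6
tool_pos: [0.5794, 0.3195, 0.2346]
tcp_rot: [0.203, 0.979, -0.001, -0.0]
ft_force: [0.4, 0.3, 0.7]
finger_gap: 1.0
gripper_force: 0.0
```

```bash
python3 -c "
from h import *
st()
c=cam('top'); P=c['P']
m=P[(np.hypot(P[...,0]-.537,P[...,1]+.041)<.04)&(P[...,2]>.165)&(P[...,2]<.185)]
print(len(m),m.mean(0))
"
```

```text
t 35.6 p [579.4 319.5 234.6] psi 1.1627 zax [-0.001 -0.001 -1.   ] q [ 0.5   0.39  0.26  1.44 -0.    0.91] gap 0.9995034032979069 F [0.4 0.3 0.7] 0.0
331 [ 0.53809275 -0.0414789   0.17274087]
```

The bottle is back within 1 mm. The spray can is last: lower 66 mm.

carry_out --targets '[{"dx": 0, "dy": 0, "dz": -30, "rx": 0, "ry": 0, "rz": 0, "jaw": -1}, {"dx": 0, "dy": 0, "dz": -25, "rx": 0, "ry": 0, "rz": 0, "jaw": -1}, {"dx": 0, "dy": 0, "dz": -11, "rx": 0, "ry": 0, "rz": 0, "jaw": -1}, {"dx": 0, "dy": 0, "dz": 0, "rx": 0, "ry": 0, "rz": 0, "jaw": -1}, {"dx": 0, "dy": 0, "dz": 0, "rx": 0, "ry": 0, "rz": 0, "jaw": 0}, {"dx": 0, "dy": 0, "dz": 0, "rx": 0, "ry": 0, "rz": 0, "jaw": 0.4}, {"dx": 0, "dy": 0, "dz": 0, "rx": 0, "ry": 0, "rz": 0, "jaw": 0.8}, {"dx": 0, "dy": 0, "dz": 0, "rx": 0, "ry": 0, "rz": 0, "jaw": 0.8}]'

```text
t: 36.45
tool_pos: [0.5805, 0.3199, 0.1714]
tcp_rot: [0.203, 0.979, 0.001, 0.001]
ft_force: [0.8, 0.4, 6.3]
finger_gap: 0.605
gripper_force: 63.3
```

carry_out --targets '[{"dx": 0, "dy": 0, "dz": 0, "rx": 0, "ry": 0, "rz": 0, "jaw": 0.8}, {"dx": 0, "dy": 0, "dz": 0, "rx": 0, "ry": 0, "rz": 0, "jaw": 0.8}, {"dx": 0, "dy": 0, "dz": 0, "rx": 0, "ry": 0, "rz": 0, "jaw": 0.8}]'

```text
t: 36.75
tool_pos: [0.5804, 0.32, 0.1714]
tcp_rot: [0.203, 0.979, 0.001, 0.001]
ft_force: [0.6, 1.1, 6.1]
finger_gap: 0.6
gripper_force: 63.3
```

```bash
python3 -c "
from h import *
st()"
```

```text
t 36.75 p [580.4 320.  171.4] psi 1.1621 zax [ 0.003  0.002 -1.   ] q [ 0.5   0.4   0.13  1.3  -0.    0.91] gap 0.5998673632254058 F [0.6 1.1 6.1] 63.33230495452881
```

carry_out --targets '[{"dx": 0, "dy": 0, "dz": 10, "rx": 0, "ry": 0, "rz": 0, "jaw": 0.8}, {"dx": 0, "dy": 0, "dz": 20, "rx": 0, "ry": 0, "rz": 0, "jaw": 0.8}, {"dx": 0, "dy": 0, "dz": 25, "rx": 0, "ry": 0, "rz": 0, "jaw": 0.8}, {"dx": 0, "dy": 0, "dz": 30, "rx": 0, "ry": 0, "rz": 0, "jaw": 0.8}, {"dx": 2, "dy": -12, "dz": 0, "rx": 0, "ry": 0, "rz": 0, "jaw": 0.8}, {"dx": 3, "dy": -20, "dz": 0, "rx": 0, "ry": 0, "rz": 0, "jaw": 0.8}, {"dx": 5, "dy": -30, "dz": 0, "rx": 0, "ry": 0, "rz": 0, "jaw": 0.8}, {"dx": 5, "dy": -35, "dz": 0, "rx": 0, "ry": 0, "rz": 0, "jaw": 0.8}]'

```text
t: 37.55
tool_pos: [0.5939, 0.2205, 0.252]
tcp_rot: [0.203, 0.979, -0.001, -0.001]
ft_force: [0.7, 0.1, -2.0]
finger_gap: 0.606
gripper_force: 63.5
```

carry_out --targets '[{"dx": 5, "dy": -35, "dz": 0, "rx": 0, "ry": 0, "rz": 0, "jaw": 0.8}, {"dx": 4, "dy": -35, "dz": 0, "rx": 0, "ry": 0, "rz": 0, "jaw": 0.8}, {"dx": 4, "dy": -35, "dz": 0, "rx": 0, "ry": 0, "rz": 0, "jaw": 0.8}, {"dx": 4, "dy": -35, "dz": 0, "rx": 0, "ry": 0, "rz": 0, "jaw": 0.8}, {"dx": 4, "dy": -35, "dz": 0, "rx": 0, "ry": 0, "rz": 0, "jaw": 0.8}, {"dx": 4, "dy": -28, "dz": 0, "rx": 0, "ry": 0, "rz": 0, "jaw": 0.8}, {"dx": 2, "dy": -12, "dz": 0, "rx": 0, "ry": 0, "rz": 0, "jaw": 0.8}, {"dx": 0, "dy": 0, "dz": 0, "rx": 0, "ry": 0, "rz": 0, "jaw": 0.8}]'

```text
t: 38.35
tool_pos: [0.6208, 0.005, 0.2527]
tcp_rot: [0.205, 0.979, -0.0, -0.001]
ft_force: [-0.2, -0.7, -3.3]
finger_gap: 0.607
gripper_force: 63.5
```

carry_out --targets '[{"dx": 0, "dy": 0, "dz": -30, "rx": 0, "ry": 0, "rz": 0, "jaw": 0.8}, {"dx": 0, "dy": 0, "dz": -25, "rx": 0, "ry": 0, "rz": 0, "jaw": 0.8}, {"dx": 0, "dy": 0, "dz": -15, "rx": 0, "ry": 0, "rz": 0, "jaw": 0.8}, {"dx": 0, "dy": 0, "dz": -5, "rx": 0, "ry": 0, "rz": 0, "jaw": 0.8}, {"dx": 0, "dy": 0, "dz": 0, "rx": 0, "ry": 0, "rz": 0, "jaw": 0.8}, {"dx": 0, "dy": 0, "dz": 0, "rx": 0, "ry": 0, "rz": 0, "jaw": 0.8}]'

```text
t: 38.95
tool_pos: [0.6218, 0.008, 0.1801]
tcp_rot: [0.203, 0.979, 0.0, 0.0]
ft_force: [0.2, 0.0, -1.3]
finger_gap: 0.603
gripper_force: 63.6
```

```bash
python3 -c "
from h import *
st()"
```

```text
t 38.95 p [621.8   8.  180.1] psi 1.1627 zax [ 0.001  0.    -1.   ] q [0.01 0.32 0.03 1.29 0.   0.42] gap 0.6026243765309666 F [ 0.2  0.  -1.3] 63.638073205947876
```

carry_out --targets '[{"dx": 0, "dy": 0, "dz": -4, "rx": 0, "ry": 0, "rz": 0, "jaw": 0.8}, {"dx": 0, "dy": 0, "dz": -2, "rx": 0, "ry": 0, "rz": 0, "jaw": 0.8}, {"dx": 0, "dy": 0, "dz": 0, "rx": 0, "ry": 0, "rz": 0, "jaw": 0.8}]'

```text
t: 39.25
tool_pos: [0.6224, 0.0076, 0.1754]
tcp_rot: [0.203, 0.979, 0.0, 0.002]
ft_force: [-0.4, 0.7, 5.1]
finger_gap: 0.608
gripper_force: 64.2
```

```bash
python3 -c "
from h import *
st()"
```

```text
t 39.25 p [622.4   7.6 175.4] psi 1.1621 zax [ 0.004  0.    -1.   ] q [0.01 0.32 0.02 1.27 0.   0.42] gap 0.6076743591788403 F [-0.4  0.7  5.1] 64.17617082595825
```

Touchdown (+5 N). Release, rise, and back away towards the robot so the top camera can see.

carry_out --targets '[{"dx": 0, "dy": 0, "dz": 0, "rx": 0, "ry": 0, "rz": 0, "jaw": 0.2}, {"dx": 0, "dy": 0, "dz": 0, "rx": 0, "ry": 0, "rz": 0, "jaw": -0.5}, {"dx": 0, "dy": 0, "dz": 0, "rx": 0, "ry": 0, "rz": 0, "jaw": -1}, {"dx": 0, "dy": 0, "dz": 0, "rx": 0, "ry": 0, "rz": 0, "jaw": -1}, {"dx": 0, "dy": 0, "dz": 20, "rx": 0, "ry": 0, "rz": 0, "jaw": -1}, {"dx": 0, "dy": 0, "dz": 40, "rx": 0, "ry": 0, "rz": 0, "jaw": -1}, {"dx": 0, "dy": 0, "dz": 20, "rx": 0, "ry": 0, "rz": 0, "jaw": -1}, {"dx": -10, "dy": 40, "dz": 0, "rx": 0, "ry": 0, "rz": 0, "jaw": -1}]'

```text
t: 40.05
tool_pos: [0.6137, 0.0447, 0.2566]
tcp_rot: [0.206, 0.979, 0.0, 0.003]
ft_force: [1.4, 1.0, -0.4]
finger_gap: 1.001
gripper_force: 0.0
```

carry_out --targets '[{"dx": -20, "dy": 40, "dz": 0, "rx": 0, "ry": 0, "rz": 0, "jaw": -1}, {"dx": -20, "dy": 40, "dz": 0, "rx": 0, "ry": 0, "rz": 0, "jaw": -1}, {"dx": -20, "dy": 40, "dz": 0, "rx": 0, "ry": 0, "rz": 0, "jaw": -1}, {"dx": -20, "dy": 40, "dz": 0, "rx": 0, "ry": 0, "rz": 0, "jaw": -1}, {"dx": -20, "dy": 40, "dz": 0, "rx": 0, "ry": 0, "rz": 0, "jaw": -1}, {"dx": -20, "dy": 30, "dz": 0, "rx": 0, "ry": 0, "rz": 0, "jaw": -1}, {"dx": 0, "dy": 0, "dz": 0, "rx": 0, "ry": 0, "rz": 0, "jaw": -1}, {"dx": 0, "dy": 0, "dz": 0, "rx": 0, "ry": 0, "rz": 0, "jaw": -1}]'

```text
t: 40.85
tool_pos: [0.4911, 0.2781, 0.2532]
tcp_rot: [0.202, 0.979, -0.0, 0.0]
ft_force: [-0.2, -1.1, 0.6]
finger_gap: 1.004
gripper_force: 0.0
```

```bash
python3 -c "
from h import *
st()
c=cam('top'); P=c['P']; cv2.imwrite('pics/t5.png',c['pixels'])
P0=np.load('top.npz')['P']
for n,x,y,r,lo,hi in [('spray',.62,.005,.045,.177,.195),('bottle',.537,-.041,.03,.165,.185),('tincap',.587,-.125,.03,.158,.175),('flat',.542,.0415,.03,.029,.037),('tape',.485,-.1,.06,.029,.037),('pot',.499,-.334,.04,.095,.108)]:
    for Q_ in (P0,P):
        m=Q_[(np.hypot(Q_[...,0]-x,Q_[...,1]-y)<r)&(Q_[...,2]>lo)&(Q_[...,2]<hi)]; print(n,len(m),m.mean(0).round(4) if len(m) else '')
"
```

```text
t 40.85 p [491.1 278.1 253.2] psi 1.1641 zax [ 0. -0. -1.] q [ 0.52  0.2   0.04  1.41 -0.    0.92] gap 1.0042401401912133 F [-0.2 -1.1  0.6] 0.0
spray 591 [0.6199 0.0055 0.1826]
spray 592 [0.6197 0.0058 0.1826]
bottle 333 [ 0.5371 -0.0413  0.1726]
bottle 327 [ 0.5382 -0.0416  0.1725]
tincap 197 [ 0.587  -0.1253  0.1656]
tincap 195 [ 0.5871 -0.1264  0.1653]
flat 575 [0.5419 0.0412 0.0325]
flat 575 [0.5418 0.0416 0.0325]
tape 422 [ 0.4926 -0.1151  0.0329]
tape 409 [ 0.4925 -0.1157  0.0328]
pot 0 
pot 516 [ 0.4966 -0.3334  0.1001]
```

View pics/t5.png

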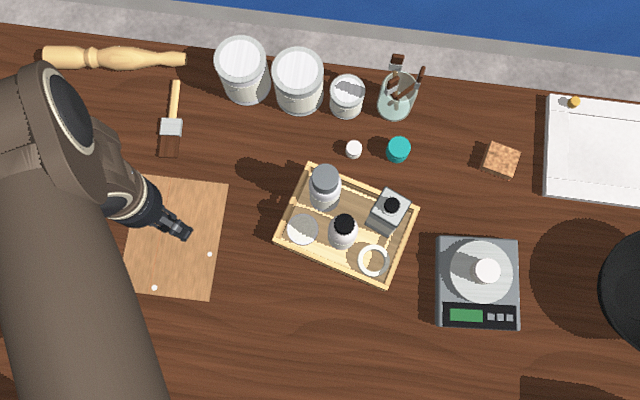

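The spray can (325,180), tin (390,208) and bottle (343,230) are back within about 1 mm. The pot (487,270) is centred on the pan, and the flat tin and tape have not moved. I'm handing the job in.

```bash
python3 -c "
from bench import bot
print(bot.close_job())"
```

```text
the job is handed in; nothing more can be done
None
```

The job is handed in, but the hand-in returned no verdict: the pot stands upright about 2 mm from the pan's centre, the spray can, square tin and bottle are each back within about 1 mm of where they stood, the flat tin and tape roll did not move, and it took about 41 s.

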